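# Check sample jar caps, set loose ones aside, hang the batch basket over

## Robot

A 7-joint arm with a two-finger parallel gripper is mounted at the origin on the work surface. World frame = base frame: x ahead of the robot, y to its left, z up, the work surface at z = 0. Lengths are in m, angles in rad, forces in N, time in s.
With the tool pointing down it reaches from about 0.4 to 0.85 m from the base axis. Payload 10.4 kg.
Tool frame: the origin (TCP) lies midway between the tips of the shut fingers; the grasp point (between the pads) lies 19 mm behind it; z points along the fingers, y is the line along which they close (so a half turn about z gives the same grasp; the last joint's range is limited). The gripper opens to 87 mm and grips with 3 to 60 N. Pads are 19 mm wide; open, the fingers measure 117 mm over their backs; the gripper's body (75 mm by 190 mm) begins 51 mm behind the grasp point.
Start: joints at [-1.131, 0.332, -0.065, 1.46, 0.022, 1.35, -0.088], TCP at [0.279, 0.559, 0.19] pointing down, gripper open.
Joint ranges: [-2.6, 2.6], [-0.5, 2.12], [-1.47, 1.34], [0.16, 2.42], [-1.27, 4.41], [0.06, 2.06], [-2.6, 2.6]. Speed limits (rad/s): [2.22, 2.22, 2.79, 2.79, 3.14, 3.14, 3.14].

## Interface

Orientations are given as a unit quaternion [x, y, z, w].
In Python, from bench import sensors, eyes, order gives the robot as it stands.
- The arm moves only by the tool arm_command, never from a script. Its argument "steps" is a list of rows, each an object with "rot": the turn, a rotation vector about the world's x, y, z in degrees, a list of three; "slide": the shift along the world's x, y, z in m, a list of three; "grip": the opening, from 0 (shut) to 1 (fully open). A call has exactly 8 rows; each row shifts and turns the commanded pose from where the row before left it; what a row does not reach is not made up. A row lasts 1/8 s, in which the tool goes at most 62.5 mm and 10.7 degrees, less where a joint would pass 70% of its speed; a pose out of reach is approached as far as the arm can. A call with a gripper value outside its range is refused whole. The fingers move at their own pace and stop on an object; "newtons" is the grip in N (left out, the last holds). Time passes only in rows, so rows that do not move let the fingers close, or fill a call up. It gives the time, the measured TCP pose, the force, the opening and the grip force at its end, in the units of the state.
- sensors.read_state(): the state, without advancing time (a new reading comes with each control period).
- eyes.camera(name): name is "scene" or "side" or "wrist"; returns a dict with "pixels" (384x512x3 uint8, red, green, blue), "intrinsics" (3x3 intrinsics, pixels), "pose" (4x4, takes a point from camera to world coordinates). Camera axes: x right, y down, z forward; pixel columns grow to the right and rows downward; lengths in m; the calibration is good to about 2 mm. The wrist camera is an equidistant fisheye: a pixel r from the principal point sees the ray r / f radians off the axis. A picture is of the moment at which its call begins. There is no depth.
- order.close_job(): hands the job in; it is judged then, once.
Trained networks look in a picture, given as the dict that the camera call returned (one of the last four; its "shot" number tells which), for a name from the list of things; names that differ only in an ending like _2 or _b are one class to them, and where a whole thing is asked for, a point or a joint stands for the part that bears it (a point fixed in the world has none). Each returns a list of dicts, best first, with "conf" (0 to 1); they miss things now and then, are a little off and sometimes report something else, mostly with a low value. They report only what shows in the picture. A call takes as long as a camera call.
- eyes.look_for(name, picture): "bbox" ([left, top, right, bottom] in pixels, round what is visible of it).
The state is a dict: "time": time; "joint_positions": joint angles; "joint_vel": joint speeds; "joint_torque": joint torques, N m; "ee_pos": TCP position; "eef_rot": TCP orientation; "ft_force": force on the tool from outside, world axes, zero at the start; "torque": the same for the moment, N m; "width": finger opening in m; "grip_force": force on a finger pad.
Only numpy, scipy, OpenCV 4.12 (cv2) and the standard library are available. Lean on these libraries where they do the work, as an engineer would, in place of code of your own. Each camera call takes 0.05 s, during which the arm holds its last target. There are 200 camera calls.

## Task

Some of the sample jars on the mat may have loose caps, which only a gentle twist of each cap will show. Stand every loose-capped jar upright in the steel rework tray and leave all the tight ones standing on the mat. Then, with the sorting finished, show that the batch is checked by lifting its basket off its hook stand and hanging it on the prongs of the empty one, keeping it level and without setting it down on the way; leave the wash bottle, dish and beaker where they are.

Things in the scene. Friction and masses are not known exactly. Their poses are not given: they have to be found in the camera images.
- jar_1_mid (a point): sample jar, 94 mm tall, 0.2 kg: round white body 62 mm across, 62 mm high, on it a round red ribbed screw cap 40 mm across, 24 mm high (23 to 47 mm above this point). This point: on its axis, 47 mm above its foot; z up its axis. Two paper labels and a dark dash on the shoulder show the body's turn. Stands loose on the mat; absent in some starts. The cap never comes off; the jar can be lifted by it.
- cap_1 (a joint): angle of jar 1's cap against its body, rad, growing anticlockwise from above (white stripe on its top); 0 at the start; stops at +-2.5. A loose cap turns at about 0.012 N m while its jar stays put; with a tight one the whole jar turns along on the mat
- jar_2_mid (a point): sample jar, 94 mm tall, 0.2 kg: round white body 62 mm across, 62 mm high, on it a round red ribbed screw cap 40 mm across, 24 mm high (23 to 47 mm above this point). This point: on its axis, 47 mm above its foot; z up its axis. Two paper labels and a dark dash on the shoulder show the body's turn. Stands loose on the mat; absent in some starts. The cap never comes off; the jar can be lifted by it.
- cap_2 (a joint): angle of jar 2's cap against its body, rad, growing anticlockwise from above (white stripe on its top); 0 at the start; stops at +-2.5. A loose cap turns at about 0.012 N m while its jar stays put; with a tight one the whole jar turns along on the mat
- jar_3_mid (a point): sample jar, 94 mm tall, 0.2 kg: round white body 62 mm across, 62 mm high, on it a round red ribbed screw cap 40 mm across, 24 mm high (23 to 47 mm above this point). This point: on its axis, 47 mm above its foot; z up its axis. Two paper labels and a dark dash on the shoulder show the body's turn. Stands loose on the mat; absent in some starts. The cap never comes off; the jar can be lifted by it.
- cap_3 (a joint): angle of jar 3's cap against its body, rad, growing anticlockwise from above (white stripe on its top); 0 at the start; stops at +-2.5. A loose cap turns at about 0.012 N m while its jar stays put; with a tight one the whole jar turns along on the mat
- jar_4_mid (a point): sample jar, 94 mm tall, 0.2 kg: round white body 62 mm across, 62 mm high, on it a round red ribbed screw cap 40 mm across, 24 mm high (23 to 47 mm above this point). This point: on its axis, 47 mm above its foot; z up its axis. Two paper labels and a dark dash on the shoulder show the body's turn. Stands loose on the mat; absent in some starts. The cap never comes off; the jar can be lifted by it.
- cap_4 (a joint): angle of jar 4's cap against its body, rad, growing anticlockwise from above (white stripe on its top); 0 at the start; stops at +-2.5. A loose cap turns at about 0.012 N m while its jar stays put; with a tight one the whole jar turns along on the mat
- jar_5_mid (a point): sample jar, 94 mm tall, 0.2 kg: round white body 62 mm across, 62 mm high, on it a round red ribbed screw cap 40 mm across, 24 mm high (23 to 47 mm above this point). This point: on its axis, 47 mm above its foot; z up its axis. Two paper labels and a dark dash on the shoulder show the body's turn. Stands loose on the mat; absent in some starts. The cap never comes off; the jar can be lifted by it.
- cap_5 (a joint): angle of jar 5's cap against its body, rad, growing anticlockwise from above (white stripe on its top); 0 at the start; stops at +-2.5. A loose cap turns at about 0.012 N m while its jar stays put; with a tight one the whole jar turns along on the mat
- jar_6_mid (a point): sample jar, 94 mm tall, 0.2 kg: round white body 62 mm across, 62 mm high, on it a round red ribbed screw cap 40 mm across, 24 mm high (23 to 47 mm above this point). This point: on its axis, 47 mm above its foot; z up its axis. Two paper labels and a dark dash on the shoulder show the body's turn. Stands loose on the mat; absent in some starts. The cap never comes off; the jar can be lifted by it.
- cap_6 (a joint): angle of jar 6's cap against its body, rad, growing anticlockwise from above (white stripe on its top); 0 at the start; stops at +-2.5. A loose cap turns at about 0.012 N m while its jar stays put; with a tight one the whole jar turns along on the mat
- mat: black rubber checking mat, 250 (x) x 340 (y) x 3 mm, fixed to the bench; origin at the centre of its underside
- tray_in (a point): fixed steel rework tray, empty, 250 (x) x 168 (y) mm outside, walls 4 mm thick, 22 mm high from the bench; this point is the centre of its inner floor, about 4 mm over the bench; room for two rows of three jars along its x
- basket_bar (a point): hanging aluminium basket, 0.32 kg, 70 (x) x 150 (y) x 50 mm, with a steel carrying bar above it, 12 thick (x), 149 long (y), 14 high (z). This point: the bar's centre, 145 mm above the basket's underside. Straps at y = +-72 mm join the bar's ends to the basket. The bar rests on the two prongs of its hook stand
- hook_a_seat (a point): fixed hook stand that holds the basket at the start (either place): two level 8 mm steel prongs at y = +-40 mm pointing to its -x. This point: midway between them, level with their tops, 224 mm over the bench; a resting bar's centre is 7 mm above it. Bar room x -25 to +55 mm; upturned tips at x = -32 rise 23 mm, uprights at x = +65 rise 10 mm above this point. Base plate x -45 to +85, 110 wide
- hook_b_seat (a point): the other hook stand, empty at the start, same shape and axes as the first
- wash_bottle: bystander: round white squeeze bottle with a red top, 68 mm across, 130 mm tall (thin spout to 150), origin at its foot
- parts_dish: bystander: small blue dish, 100 x 70 x 22 mm, origin at its foot
- beaker: bystander: small glass beaker, 70 mm across, 85 mm tall, origin at its foot

How it is judged:
By the outcome, as a careful person would: the job done as asked, in the order asked, and still so for the second after the job is handed in, with the robot touching nothing.
Of jar_1, jar_2, jar_3, jar_4, jar_5, jar_6 only 5 to 6 are there at a start; the rules pass over those that are not, and their reading is None.
At some moment in a run one of jar_1, jar_2, jar_3, jar_4, jar_5, jar_6 may be knocked a few centimetres aside while the robot is not near it.
It also fails if it takes over 210 s, if anything falls off the work surface, if the arm or the gripper's body presses on something with over 40 N, if the wrist force passes 120 N, or if a joint passes its speed limit or range.

## Working session

There is one attempt and no reset: what is moved stays moved. The work goes in short steps, Python scripts to look and compute and a tool call to move; the robot and the scene stay as the last step left them, time stands still between calls to the robot, and variables do not carry over. Pictures are saved under pics/ and viewed, at most 14 in all, crops included, and the job is handed in when it is done.

Besides the shell and the picture viewer there is one more tool, called after "Emit:" in YAML: its name, and indented under it one key for each argument. arm_command: Moves the arm, as the interface text tells. Its arguments: {"type":"object","properties":{"steps":{"type":"array","items":{"type":"object","properties":{"rot":{"type":"array","items":{"type":"number"}},"slide":{"type":"array","items":{"type":"number"}},"grip":{"type":"number"}}}},"newtons":{"type":"number"}},"required":["steps"]}

```bash
ls; mkdir -p pics; cat > h.py <<'E'
import numpy as np, cv2
from bench import sensors, eyes, order
def ray(p,uv,fish=False):
    K=p["intrinsics"];T=np.array(p["pose"])
    x=(uv[0]-K[0][2])/K[0][0];y=(uv[1]-K[1][2])/K[1][1]
    if fish:
        r=np.hypot(x,y);s=np.sin(r)/r if r>1e-9 else 1
        d=np.array([x*s,y*s,np.cos(r)])
    else: d=np.array([x,y,1.])
    return T[:3,3],T[:3,:3]@d
def atz(p,uv,z,fish=False):
    o,d=ray(p,uv,fish);return o+d*(z-o[2])/d[2]
def proj(p,X,fish=False):
    T=np.array(p["pose"]);K=p["intrinsics"];c=T[:3,:3].T@(np.array(X)-T[:3,3])
    if fish:
        r=np.hypot(c[0],c[1]);th=np.arctan2(r,c[2]);c=np.array([c[0]/r*th,c[1]/r*th,1])
    return K[0][0]*c[0]/c[2]+K[0][2],K[1][1]*c[1]/c[2]+K[1][2]
def save(p,n,box=None,s=1):
    im=p["pixels"][:,:,::-1]
    if box: im=im[box[1]:box[3],box[0]:box[2]]
    if s!=1: im=cv2.resize(im,None,fx=s,fy=s,interpolation=cv2.INTER_CUBIC)
    cv2.imwrite("pics/"+n,im)
E
python3 - <<'E'
from h import *
np.set_printoptions(precision=3,suppress=True)
for c in ("scene","side","wrist"):
    p=eyes.camera(c);save(p,c+"0.png");print(c,np.array(p["pose"]),np.array(p["intrinsics"]))
    for n in ("jar_1_mid","cap_1","mat","tray_in","basket_bar","hook_a_seat","wash_bottle","parts_dish","beaker"):
        try: print(n,[(np.round(d["bbox"]).tolist(),round(d["conf"],2)) for d in eyes.look_for(n,p)])
        except Exception as e: print(n,e)
print(sensors.read_state())
E
```

```text
pics
scene [[-0.402  0.497 -0.769  1.495]
 [ 0.916  0.233 -0.328  0.408]
 [ 0.016 -0.836 -0.548  0.768]
 [ 0.     0.     0.     1.   ]] [[347.519   0.    251.187]
 [  0.    347.519 191.424]
 [  0.      0.      1.   ]]
jar_1_mid [([177.0, 154.0, 195.0, 182.0], 0.74)]
cap_1 [([177.0, 156.0, 193.0, 165.0], 0.59), ([184.0, 176.0, 200.0, 185.0], 0.54)]
mat [([150.0, 173.0, 250.0, 222.0], 0.76)]
tray_in [([229.0, 189.0, 293.0, 240.0], 0.95)]
basket_bar [([300.0, 160.0, 352.0, 219.0], 0.75), ([158.0, 171.0, 175.0, 194.0], 0.31)]
hook_a_seat [([301.0, 164.0, 343.0, 243.0], 0.57), ([200.0, 164.0, 211.0, 193.0], 0.52)]
wash_bottle [([151.0, 183.0, 173.0, 226.0], 0.95), ([208.0, 180.0, 220.0, 190.0], 0.68)]
parts_dish [([212.0, 229.0, 239.0, 259.0], 0.71)]
beaker [([273.0, 235.0, 298.0, 269.0], 0.6)]
side [[-0.995 -0.035  0.098  0.509]
 [-0.101  0.547 -0.831  0.892]
 [-0.025 -0.836 -0.548  0.737]
 [ 0.     0.     0.     1.   ]] [[427.594   0.    255.163]
 [  0.    427.594 193.661]
 [  0.      0.      1.   ]]
jar_1_mid [([308.0, 147.0, 324.0, 176.0], 0.51), ([252.0, 216.0, 316.0, 338.0], 0.36)]

[... 817 characters left out ...]
 1.   ]]
jar_1_mid [([0.0, 356.0, 6.0, 375.0], 0.66)]
cap_1 [([1.0, 377.0, 17.0, 383.0], 0.62)]
mat [([4.0, 369.0, 15.0, 383.0], 0.38)]
tray_in []
basket_bar []
hook_a_seat []
wash_bottle []
parts_dish []
beaker []
{'time': 1.5, 'joint_positions': array([-1.131,  0.332, -0.065,  1.46 ,  0.022,  1.35 , -0.089]), 'joint_vel': array([-0.001, -0.001,  0.   ,  0.   ,  0.001,  0.002,  0.001]), 'joint_torque': array([ -0.   , -62.303,   0.025, -39.012,  -0.061,   0.032,   0.   ]), 'ee_pos': array([0.279, 0.559, 0.19 ]), 'eef_rot': array([0.229, 0.973, 0.   , 0.   ]), 'ft_force': array([0.119, 0.656, 0.523]), 'torque': array([ 0.032,  0.001, -0.045]), 'grip_force': 0.0, 'width': 0.08714968730667282}
```

```bash
python3 - <<'E'
import cv2
a=cv2.imread("pics/scene0.png")[140:280,140:380];cv2.imwrite("pics/s0c.png",cv2.resize(a,None,fx=3.3,fy=3.3,interpolation=cv2.INTER_CUBIC))
a=cv2.imread("pics/side0.png")[130:345,165:345];cv2.imwrite("pics/d0c.png",cv2.resize(a,None,fx=2.75,fy=2.75,interpolation=cv2.INTER_CUBIC))
E
```

```text
(no output)
```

View pics/s0c.png

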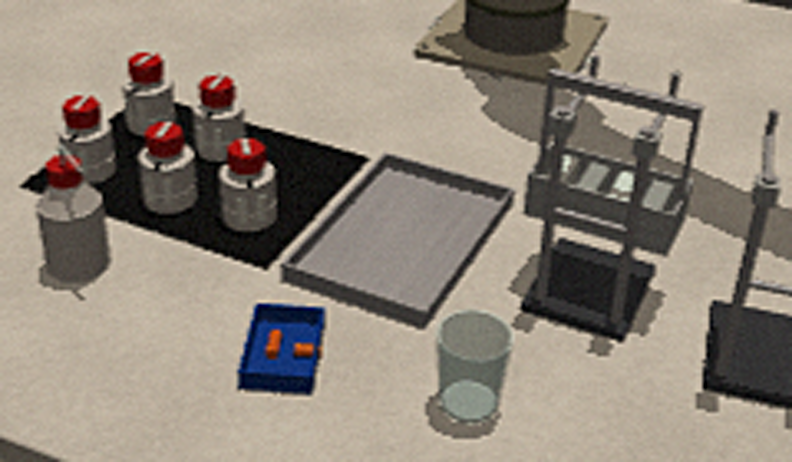

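View pics/d0c.png

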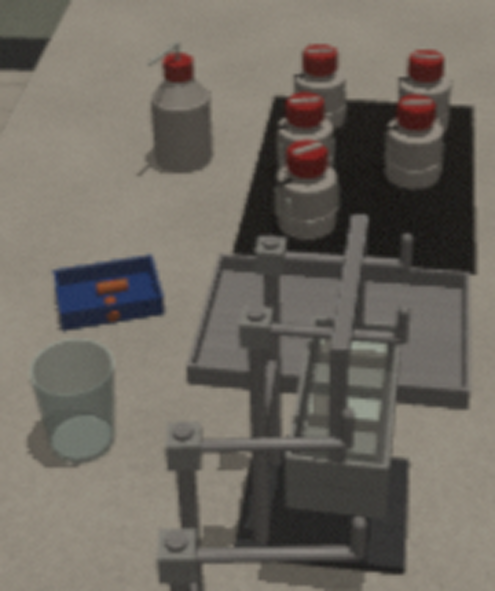

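```bash
cat >> h.py <<'E'
def tri(p,a,q,b):
    A=[];B=[]
    for o,d in (ray(p,a),ray(q,b)):
        d=d/np.linalg.norm(d);M=np.eye(3)-np.outer(d,d);A.append(M);B.append(M@o)
    return np.linalg.solve(sum(A),sum(B))
def reds(p,amin=25):
    im=p["pixels"].astype(int);m=((im[:,:,0]>90)&(im[:,:,1]<70)&(im[:,:,2]<70)).astype(np.uint8)
    m=cv2.morphologyEx(m,cv2.MORPH_CLOSE,np.ones((5,5),np.uint8))
    n,l,s,c=cv2.connectedComponentsWithStats(m)
    return [(c[i],s[i]) for i in range(1,n) if s[i][4]>amin]
E
python3 - <<'E'
from h import *
np.set_printoptions(precision=3,suppress=True)
p=eyes.camera("scene");q=eyes.camera("side")
for c,s in reds(p): print("scene",c.round(1),s[2:],atz(p,c,0.087))
for c,s in reds(q): print("side",c.round(1),s[2:],atz(q,c,0.087))
S=lambda u,v:(140+u/3.3,140+v/3.3); D=lambda u,v:(165+u/2.75,130+v/2.75)
for n,a,b in (("A up-",S(565,115),D(270,240)),("A up+",S(650,138),D(255,313)),("A tip-",S(595,60),D(405,236)),("A tip+",S(674,75),D(403,308)),("bar-",S(550,73),D(357,217)),("bar+",S(700,105),D(338,458)),("B up-",S(766,183),D(183,428)),("Btip-",S(772,113),D(346,432))):
    print(n,tri(p,a,q,b))
for n,z,l in (("tray top",.022,[S(388,156),S(513,192),S(425,325),S(284,267)]),("mat",.003,[S(369,157),S(270,268),S(22,185)])):
    for a in l: print(n,atz(p,a,z))
for a in [D(232,253),D(474,270),D(467,388),D(190,370)]: print("tray side",atz(q,a,.022))
print("B up+ side",atz(q,D(177,538),.234),"B tip+",atz(q,D(360,520),.247))
for n,b in (("bottle",(162,226)),("dish",(225,245)),("beaker",(285,262))): print(n,atz(p,b,0))
save(p,"s1.png",(290,150,420,300),4)
E
```

```text
scene [182.7 158.3] [10  7 39] [ 0.43  -0.358  0.087]
scene [205.1 165.1] [10  5 41] [ 0.441 -0.245  0.087]
scene [163.5 171.5] [11  7 43] [ 0.554 -0.365  0.087]
scene [188.6 179.7] [11  8 57] [ 0.565 -0.244  0.087]
scene [214.  184.4] [11  6 52] [ 0.554 -0.142  0.087]
scene [159.  189.2] [11  6 46] [ 0.666 -0.304  0.087]
side [280.5 149.6] [12  5 31] [ 0.569 -0.362  0.087]
side [229.5 151.6] [10  6 39] [ 0.734 -0.339  0.087]
side [320.1 151.4] [12  5 35] [ 0.44  -0.356  0.087]
side [276.  166.3] [13  7 69] [ 0.576 -0.25   0.087]
side [316.  167.2] [13  7 71] [ 0.455 -0.252  0.087]
side [276.3 184.4] [15  7 75] [ 0.569 -0.146  0.087]
side [204.5 235.7] [11 13 46] [0.729 0.099 0.087]
A up- [0.575 0.214 0.231]
A up+ [0.579 0.294 0.23 ]
A tip- [0.479 0.217 0.243]
A tip+ [0.481 0.295 0.244]
bar- [0.513 0.182 0.235]
bar+ [0.509 0.349 0.206]
B up- [0.611 0.4   0.229]
Btip- [0.512 0.394 0.238]
tray top [ 0.409 -0.027  0.022]
tray top [0.419 0.134 0.022]
tray top [0.679 0.126 0.022]
tray top [ 0.655 -0.042  0.022]
mat [ 0.394 -0.059  0.003]
mat [ 0.642 -0.067  0.003]
mat [ 0.625 -0.406  0.003]
tray side [ 0.638 -0.049  0.022]
tray side [ 0.398 -0.038  0.022]
tray side [0.414 0.129 0.022]
tray side [0.656 0.125 0.022]
B up+ side [0.601 0.482 0.234] B tip+ [0.505 0.473 0.247]
bottle [ 0.749 -0.244  0.   ]
dish [ 0.745 -0.001  0.   ]
beaker [0.736 0.203 0.   ]
```

View pics/s1.png

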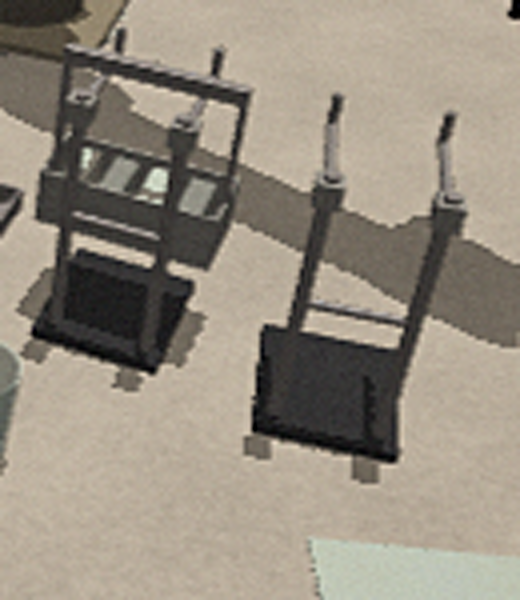

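Emit:
arm_command:
  steps:
    - {"slide":[0,0,0.055],"rot":[0,0,0],"grip":1}
    - {"slide":[0,0,0.055],"rot":[0,0,0],"grip":1}
    - {"slide":[0,0,0.05],"rot":[0,0,0],"grip":1}
    - {"slide":[0.02,-0.055,0],"rot":[0,0,-6],"grip":1}
    - {"slide":[0.02,-0.055,0],"rot":[0,0,-6],"grip":1}
    - {"slide":[0.02,-0.055,0],"rot":[0,0,-6],"grip":1}
    - {"slide":[0.02,-0.055,0],"rot":[0,0,-6],"grip":1}
    - {"slide":[0.02,-0.055,0],"rot":[0,0,-6],"grip":1}

```text
time: 2.6
ee_pos: [0.3794, 0.2824, 0.3506]
eef_rot: [0.475, 0.88, 0.0, 0.0]
ft_force: [0.5, -0.1, 1.1]
width: 0.0871
grip_force: 0.0
```

Emit:
arm_command:
  steps:
    - {"slide":[0.02,-0.054,0],"rot":[0,0,-6],"grip":1}
    - {"slide":[0.02,-0.054,0],"rot":[0,0,-6],"grip":1}
    - {"slide":[0.02,-0.054,0],"rot":[0,0,-6],"grip":1}
    - {"slide":[0.02,-0.054,0],"rot":[0,0,-6],"grip":1}
    - {"slide":[0.02,-0.054,0],"rot":[0,0,-6],"grip":1}
    - {"slide":[0.02,-0.054,-0.03],"rot":[0,0,-6],"grip":1}
    - {"slide":[0.02,-0.054,-0.05],"rot":[0,0,-6],"grip":0.7}
    - {"slide":[0.02,-0.054,-0.05],"rot":[0,0,-6],"grip":0.7}

```text
time: 3.6
ee_pos: [0.5315, -0.1276, 0.2387]
eef_rot: [0.792, 0.611, 0.001, 0.0]
ft_force: [1.6, 0.7, -0.4]
width: 0.0743
grip_force: 0.0
```

```bash
cat > w.py <<'E'
from h import *
import sys
np.set_printoptions(precision=3,suppress=True)
def wl(name=None,z=.09,box=None,s=1):
    p=eyes.camera("wrist");st=sensors.read_state()
    print("t",round(st["time"],2),"tcp",st["ee_pos"],"q",st["joint_positions"][6].round(2),"w",st["width"].__round__(4),"F",st["ft_force"],"M",st["torque"],"g",st["grip_force"])
    for c,b in reds(p,60): print(c.round(),b[2:],atz(p,c,z,True))
    if name: save(p,name,box,s)
    return p
if __name__=="__main__": wl(sys.argv[1] if len(sys.argv)>1 else None)
E
python3 w.py w1.png
```

```text
t 3.65 tcp [ 0.529 -0.134  0.233] q -0.03 w 0.0705 F [-5.324 -2.819 -5.481] M [-0.333  0.388  0.057] g 0.0
[287. 170.] [ 36  37 784] [ 0.566 -0.133  0.09 ]
[307. 241.] [ 25  35 587] [ 0.57 -0.23  0.09]
[222. 254.] [ 30  13 281] [ 0.46 -0.22  0.09]
[316. 303.] [ 27  13 262] [ 0.565 -0.334  0.09 ]
```

View pics/w1.png

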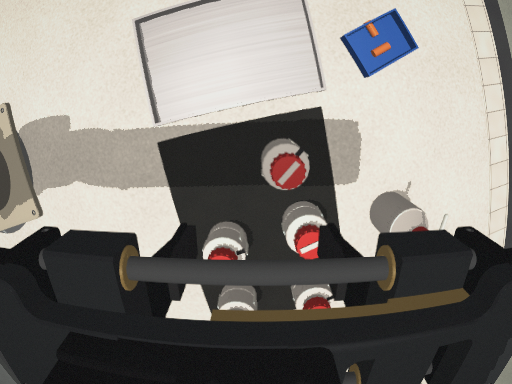

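Emit:
arm_command:
  steps:
    - {"slide":[0.03,0.0,0],"grip":0.7}
    - {"slide":[0,0,-0.04],"grip":0.7}
    - {"slide":[0,0,-0.03],"grip":0.7}
    - {"slide":[0,0,0],"grip":0.7}
    - {"slide":[0,0,0],"grip":0.7}
    - {"slide":[0,0,0],"grip":0.7}
    - {"slide":[0,0,0],"grip":0.7}
    - {"slide":[0,0,0],"grip":0.7}

```text
schema error: expected keys rot, slide, grip
```

```bash
python3 w.py
```

```text
t 3.7 tcp [ 0.529 -0.131  0.235] q -0.03 w 0.0669 F [-0.893  0.301  0.14 ] M [-0.062  0.093  0.002] g 0.0
[289. 165.] [ 36  37 806] [ 0.566 -0.134  0.09 ]
[307. 236.] [ 23  37 479] [ 0.568 -0.227  0.09 ]
[425. 227.] [ 24   9 144] [ 0.733 -0.265  0.09 ]
[224. 253.] [ 32  15 375] [ 0.459 -0.223  0.09 ]
[319. 302.] [ 29  16 315] [ 0.564 -0.336  0.09 ]
```

Emit:
arm_command:
  steps:
    - {"slide":[0.037,-0.006,0],"rot":[0,0,0],"grip":0.7}
    - {"slide":[0,0,-0.04],"rot":[0,0,0],"grip":0.7}
    - {"slide":[0,0,-0.04],"rot":[0,0,0],"grip":0.7}
    - {"slide":[0,0,0],"rot":[0,0,0],"grip":0.7}
    - {"slide":[0,0,0],"rot":[0,0,0],"grip":0.7}
    - {"slide":[0,0,0],"rot":[0,0,0],"grip":0.7}
    - {"slide":[0,0,0],"rot":[0,0,0],"grip":0.7}
    - {"slide":[0,0,0],"rot":[0,0,0],"grip":0.7}

```text
time: 4.7
ee_pos: [0.5683, -0.1322, 0.1601]
eef_rot: [0.791, 0.612, 0.0, 0.0]
ft_force: [-0.4, 0.1, 0.2]
width: 0.061
grip_force: 0.0
```

```bash
python3 w.py w2.png
```

```text
t 4.75 tcp [ 0.568 -0.132  0.16 ] q 0.04 w 0.061 F [0.094 0.776 0.136] M [-0.084  0.095  0.008] g 0.0
[257. 193.] [  45   48 1339] [ 0.567 -0.133  0.09 ]
[290. 292.] [ 38  16 321] [ 0.574 -0.249  0.09 ]
[197. 300.] [ 19  20 134] [ 0.471 -0.236  0.09 ]
[184. 314.] [10  9 67] [ 0.449 -0.253  0.09 ]
```

View pics/w2.png

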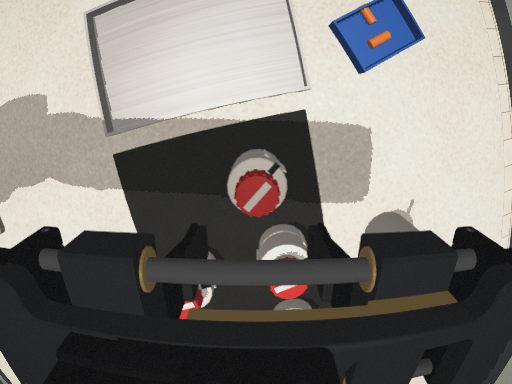

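Emit:
arm_command:
  newtons: 6
  steps:
    - {"slide":[0,-0.001,-0.05],"rot":[0,0,0],"grip":0.7}
    - {"slide":[0,0,-0.035],"rot":[0,0,0],"grip":0.7}
    - {"slide":[0,0,-0.005],"rot":[0,0,0],"grip":0.7}
    - {"slide":[0,0,0],"rot":[0,0,0],"grip":0.4}
    - {"slide":[0,0,0],"rot":[0,0,0],"grip":0.3}
    - {"slide":[0,0,0],"rot":[0,0,0],"grip":0.3}
    - {"slide":[0,0,0],"rot":[0,0,0],"grip":0.3}
    - {"slide":[0,0,0],"rot":[0,0,0],"grip":0.3}

```text
time: 5.75
ee_pos: [0.5681, -0.1332, 0.0698]
eef_rot: [0.791, 0.612, 0.0, 0.0]
ft_force: [0.9, 0.4, 1.5]
width: 0.027
grip_force: 0.0
```

```bash
python3 w.py b1.png
```

```text
t 5.8 tcp [ 0.568 -0.133  0.07 ] q 0.09 w 0.0271 F [ 0.803 -0.25   0.247] M [-0.128  0.038  0.002] g 0.0
[257. 226.] [  62   65 2341] [ 0.568 -0.129  0.09 ]
```

Emit:
arm_command:
  newtons: 6
  steps:
    - {"slide":[0,0,0],"rot":[0,0,8],"grip":0.3}
    - {"slide":[0,0,0],"rot":[0,0,8],"grip":0.3}
    - {"slide":[0,0,0],"rot":[0,0,8],"grip":0.3}
    - {"slide":[0,0,0],"rot":[0,0,8],"grip":0.3}
    - {"slide":[0,0,0],"rot":[0,0,8],"grip":0.3}
    - {"slide":[0,0,0],"rot":[0,0,0],"grip":0.3}
    - {"slide":[0,0,0],"rot":[0,0,0],"grip":0.3}
    - {"slide":[0,0,0],"rot":[0,0,0],"grip":0.3}

```text
time: 6.8
ee_pos: [0.568, -0.1332, 0.0695]
eef_rot: [0.534, 0.845, 0.0, -0.0]
ft_force: [0.5, 0.9, 0.5]
width: 0.0261
grip_force: 0.0
```

```bash
python3 w.py c1.png; python3 -c "
import cv2,numpy as np
f=lambda n:cv2.resize(cv2.imread('pics/'+n)[60:340,120:400],None,fx=1.42,fy=1.42,interpolation=cv2.INTER_CUBIC)
cv2.imwrite('pics/bc1.png',np.hstack([f('b1.png'),f('c1.png')]))"
```

```text
t 6.85 tcp [ 0.568 -0.133  0.07 ] q 0.74 w 0.0262 F [ 0.378 -0.124 -0.828] M [-0.075 -0.004 -0.029] g 0.0
[255. 215.] [  63   40 1712] [ 0.561 -0.124  0.09 ]
[258. 252.] [ 43  19 651] [ 0.573 -0.146  0.09 ]
[ 78. 249.] [21  5 67] [ 0.453 -0.208  0.09 ]
[ 87. 285.] [ 33  29 468] [ 0.466 -0.237  0.09 ]
```

View pics/bc1.png

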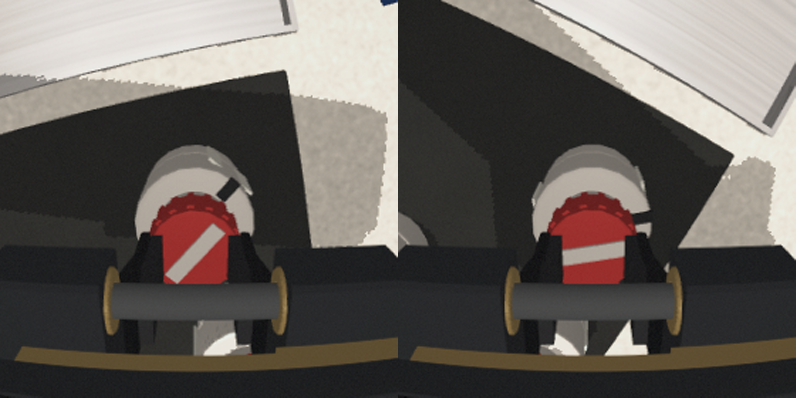

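```bash
python3 - <<'E'
from h import *
from scipy.spatial.transform import Rotation as R
p=eyes.camera("wrist");s=sensors.read_state();r=R.from_quat(s["eef_rot"]).as_matrix();t=s["ee_pos"]
print(s["width"],s["grip_force"],p["pose"])
for v in ([0,0,0],[.0095,.013,0],[.0095,-.013,0],[.0095,.013,-.025],[.0095,.013,-.045],[0,0,-.027]): print(v,np.round(proj(p,t+r@v,True)), "crop",np.round((np.array(proj(p,t+r@v,True))-(120,60))*1.42))
a=eyes.camera("scene");save(a,"sa.png",(150,130,250,230),3);b=eyes.camera("side");save(b,"sb.png",(240,110,340,210),3)
import cv2;cv2.imwrite("pics/ab.png",np.hstack([cv2.imread("pics/sa.png"),cv2.imread("pics/sb.png")]))
E
```

```text
0.026048950440904668 0.0 [[ 9.03430353e-01  4.11193558e-01  1.21381449e-01  5.33567317e-01]
 [ 4.28734868e-01 -8.66535799e-01 -2.55542797e-01 -6.37944119e-02]
 [ 1.03818573e-04  2.82905579e-01 -9.59147759e-01  2.63132704e-01]
 [ 0.00000000e+00  0.00000000e+00  0.00000000e+00  1.00000000e+00]]
[0, 0, 0] [259. 220.] crop [198. 228.]
[0.0095, 0.013, 0] [278. 208.] crop [224. 210.]
[0.0095, -0.013, 0] [240. 208.] crop [171. 210.]
[0.0095, 0.013, -0.025] [281. 221.] crop [228. 229.]
[0.0095, 0.013, -0.045] [283. 235.] crop [232. 248.]
[0, 0, -0.027] [259. 237.] crop [198. 251.]
```

View pics/ab.png

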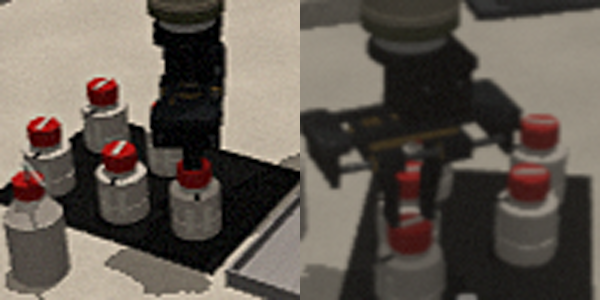

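Emit:
arm_command:
  steps:
    - {"slide":[0,0,0],"rot":[0,0,-8],"grip":1}
    - {"slide":[0,0,0],"rot":[0,0,-8],"grip":1}
    - {"slide":[0,0,0],"rot":[0,0,-8],"grip":1}
    - {"slide":[0,0,0],"rot":[0,0,-8],"grip":1}
    - {"slide":[0,0,0],"rot":[0,0,-8],"grip":1}
    - {"slide":[0,0,0],"rot":[0,0,0],"grip":1}
    - {"slide":[0,0,0],"rot":[0,0,0],"grip":1}
    - {"slide":[0,0,0],"rot":[0,0,0],"grip":1}

```text
time: 8.0
ee_pos: [0.5681, -0.1332, 0.0696]
eef_rot: [0.79, 0.613, 0.0, 0.0]
ft_force: [-0.0, 0.2, -0.1]
width: 0.0864
grip_force: 0.0
```

```bash
python3 w.py e1.png
```

```text
t 8.05 tcp [ 0.568 -0.133  0.07 ] q 0.09 w 0.0865 F [-0.268  0.324 -0.263] M [-0.123  0.07   0.045] g 0.0
[256. 228.] [  66   65 2809] [ 0.567 -0.131  0.09 ]
```

Emit:
arm_command:
  newtons: 6
  steps:
    - {"slide":[0,0,-0.008],"rot":[0,0,0],"grip":1}
    - {"slide":[0,0,-0.008],"rot":[0,0,0],"grip":1}
    - {"slide":[0,0,-0.004],"rot":[0,0,0],"grip":1}
    - {"slide":[0,0,0],"rot":[0,0,0],"grip":1}
    - {"slide":[0,0,0],"rot":[0,0,0],"grip":1}
    - {"slide":[0,0,0],"rot":[0,0,0],"grip":1}
    - {"slide":[0,0,0],"rot":[0,0,0],"grip":1}
    - {"slide":[0,0,0],"rot":[0,0,0],"grip":1}

```text
time: 9.05
ee_pos: [0.5681, -0.1332, 0.0496]
eef_rot: [0.791, 0.612, 0.0, 0.0]
ft_force: [-0.3, -0.2, -0.7]
width: 0.0873
grip_force: 0.0
```

```bash
python3 w.py e2.png; python3 -c "
import cv2,numpy as np
f=lambda n:cv2.resize(cv2.imread('pics/'+n)[60:340,120:400],None,fx=1.42,fy=1.42,interpolation=cv2.INTER_CUBIC)
cv2.imwrite('pics/e12.png',np.hstack([f('e1.png'),f('e2.png')]))"
```

```text
t 9.1 tcp [ 0.568 -0.133  0.05 ] q 0.1 w 0.087 F [-0.369  0.161 -0.242] M [-0.094  0.03  -0.005] g 0.0
[413.  21.] [10 12 66] [ 0.685 -0.028  0.09 ]
[255. 234.] [  75   55 2766] [ 0.568 -0.126  0.09 ]
```

View pics/e12.png

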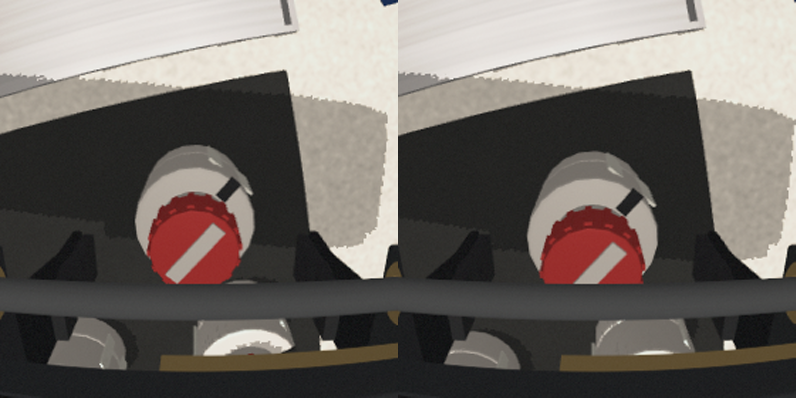

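Emit:
arm_command:
  newtons: 5
  steps:
    - {"slide":[0,0,0],"rot":[0,0,0],"grip":0.6}
    - {"slide":[0,0,0],"rot":[0,0,0],"grip":0.5}
    - {"slide":[0,0,0],"rot":[0,0,0],"grip":0.3}
    - {"slide":[0,0,0],"rot":[0,0,0],"grip":0.2}
    - {"slide":[0,0,0],"rot":[0,0,0],"grip":0.2}
    - {"slide":[0,0,0],"rot":[0,0,0],"grip":0.2}
    - {"slide":[0,0,0],"rot":[0,0,0],"grip":0.2}
    - {"slide":[0,0,0],"rot":[0,0,0],"grip":0.2}

```text
time: 10.1
ee_pos: [0.568, -0.1332, 0.0495]
eef_rot: [0.791, 0.612, -0.0, -0.0]
ft_force: [-1.3, 0.6, 0.1]
width: 0.0398
grip_force: 5.0
```

```bash
python3 w.py f1.png
```

```text
t 10.15 tcp [ 0.568 -0.133  0.05 ] q 0.1 w 0.0398 F [-1.46   0.463  0.861] M [-0.013  0.256  0.02 ] g 5.0000035017728806
[414.  21.] [ 9 12 68] [ 0.685 -0.028  0.09 ]
[256. 234.] [  71   55 2722] [ 0.568 -0.126  0.09 ]
```

Emit:
arm_command:
  newtons: 5
  steps:
    - {"slide":[0,0,0],"rot":[0,0,8],"grip":0.2}
    - {"slide":[0,0,0],"rot":[0,0,8],"grip":0.2}
    - {"slide":[0,0,0],"rot":[0,0,8],"grip":0.2}
    - {"slide":[0,0,0],"rot":[0,0,8],"grip":0.2}
    - {"slide":[0,0,0],"rot":[0,0,8],"grip":0.2}
    - {"slide":[0,0,0],"rot":[0,0,0],"grip":0.2}
    - {"slide":[0,0,0],"rot":[0,0,0],"grip":0.2}
    - {"slide":[0,0,0],"rot":[0,0,0],"grip":0.2}

```text
time: 11.15
ee_pos: [0.5681, -0.1331, 0.0496]
eef_rot: [0.534, 0.845, 0.0, 0.0]
ft_force: [-1.7, 1.3, 2.0]
width: 0.0396
grip_force: 5.0
```

```bash
python3 w.py f2.png; python3 -c "
import cv2,numpy as np
f=lambda n:cv2.resize(cv2.imread('pics/'+n)[60:340,120:400],None,fx=1.42,fy=1.42,interpolation=cv2.INTER_CUBIC)
cv2.imwrite('pics/f12.png',np.hstack([f('f1.png'),f('f2.png')]))"
```

```text
t 11.2 tcp [ 0.568 -0.133  0.05 ] q 0.75 w 0.0398 F [-1.582  0.417  1.205] M [ 0.122  0.407 -0.023] g 5.001747161149979
[470. 163.] [ 7 12 63] [ 0.667 -0.029  0.09 ]
[256. 234.] [  71   55 2728] [ 0.563 -0.127  0.09 ]
[ 82. 288.] [ 20  33 397] [ 0.47  -0.223  0.09 ]
```

View pics/f12.png

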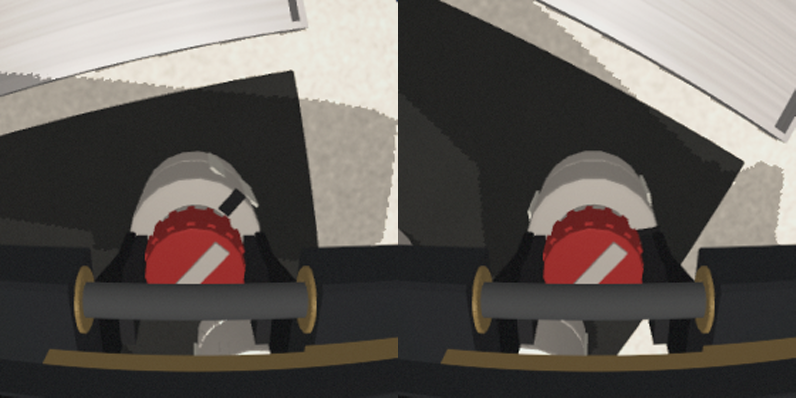

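Emit:
arm_command:
  newtons: 15
  steps:
    - {"slide":[0,0,0],"rot":[0,0,0],"grip":0.2}
    - {"slide":[0,0,0.03],"rot":[0,0,0],"grip":0.2}
    - {"slide":[0,0,0.04],"rot":[0,0,0],"grip":0.2}
    - {"slide":[-0.021,0.044,0.01],"rot":[0,0,-8],"grip":0.2}
    - {"slide":[-0.022,0.044,0],"rot":[0,0,-8],"grip":0.2}
    - {"slide":[-0.022,0.044,0],"rot":[0,0,-8],"grip":0.2}
    - {"slide":[-0.022,0.044,0],"rot":[0,0,-8],"grip":0.2}
    - {"slide":[-0.022,0.044,0],"rot":[0,0,-8],"grip":0.2}

```text
time: 12.2
ee_pos: [0.4582, 0.0881, 0.1293]
eef_rot: [0.792, 0.61, 0.0, 0.0]
ft_force: [0.5, 0.3, -3.4]
width: 0.0396
grip_force: 15.0
```

```bash
python3 w.py g1.png; cat > d.py <<'E'
import cv2,numpy as np,sys
def d(a,b):
    f=lambda n:cv2.imread('pics/'+n)[160:200,222:296].astype(float)
    return np.abs(f(a)-f(b)).mean()
print("diff",d(sys.argv[1],sys.argv[2]))
E
python3 d.py f1.png f2.png
```

```text
t 12.25 tcp [0.455 0.094 0.129] q -0.56 w 0.0392 F [-2.918  7.728 -2.139] M [0.646 0.43  0.018] g 14.975198954343796
[256. 235.] [  69   53 2489] [0.448 0.06  0.09 ]
diff 5.915653153153153
```

View pics/g1.png

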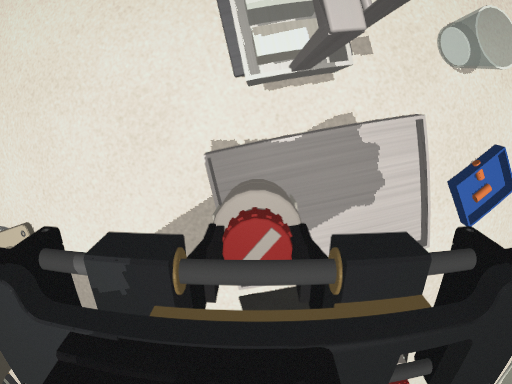

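```bash
python3 - <<'E'
from h import *
np.set_printoptions(precision=3,suppress=True)
p=eyes.camera("wrist");print(sensors.read_state()["ee_pos"])
g=cv2.cvtColor(p["pixels"],cv2.COLOR_RGB2GRAY)
for c in ((207,154),(424,116),(429,244)): print(atz(p,c,.022,True))
E
```

```text
[0.457 0.092 0.129]
[0.412 0.137 0.022]
[0.654 0.12  0.022]
[ 0.645 -0.04   0.022]
```

Emit:
arm_command:
  newtons: 15
  steps:
    - {"slide":[-0.003,0.002,-0.03],"rot":[0,0,0],"grip":0.2}
    - {"slide":[0,0,-0.03],"rot":[0,0,0],"grip":0.2}
    - {"slide":[0,0,-0.01],"rot":[0,0,0],"grip":0.2}
    - {"slide":[0,0,-0.006],"rot":[0,0,0],"grip":0.2}
    - {"slide":[0,0,0],"rot":[0,0,0],"grip":0.2}
    - {"slide":[0,0,0],"rot":[0,0,0],"grip":0.65}
    - {"slide":[0,0,0],"rot":[0,0,0],"grip":0.65}
    - {"slide":[0,0,0],"rot":[0,0,0],"grip":0.65}

```text
time: 13.3
ee_pos: [0.4564, 0.089, 0.0539]
eef_rot: [0.791, 0.612, 0.0, 0.0]
ft_force: [-1.3, 0.3, -0.1]
width: 0.0549
grip_force: 0.0
```

Emit:
arm_command:
  newtons: 5
  steps:
    - {"slide":[0,0,0.05],"rot":[0,0,0],"grip":0.65}
    - {"slide":[0,0,0.05],"rot":[0,0,0],"grip":0.65}
    - {"slide":[0.018,-0.05,0.01],"rot":[0,0,-4],"grip":0.65}
    - {"slide":[0.018,-0.055,0],"rot":[0,0,-4],"grip":0.65}
    - {"slide":[0.018,-0.055,0],"rot":[0,0,-4],"grip":0.65}
    - {"slide":[0.018,-0.055,0],"rot":[0,0,-4],"grip":0.65}
    - {"slide":[0.02,-0.055,0],"rot":[0,0,-4],"grip":0.65}
    - {"slide":[0.02,-0.055,0],"rot":[0,0,-4],"grip":0.65}

```text
time: 14.3
ee_pos: [0.5689, -0.2377, 0.1638]
eef_rot: [0.901, 0.434, 0.0, 0.0]
ft_force: [-0.1, 1.1, 1.1]
width: 0.0566
grip_force: 0.0
```

```bash
python3 - <<'E'
from w import *
wl("i1.png"); p=eyes.camera("scene");q=eyes.camera("side")
for c,s in reds(p): print("scene",c.round(1),atz(p,c,0.087))
for c,s in reds(q): print("side",c.round(1),atz(q,c,0.087))
E
```

```text
t 14.35 tcp [ 0.568 -0.246  0.163] q -0.16 w 0.0563 F [-5.638 -1.823  0.276] M [-0.177  0.567  0.034] g 0.0
[ 8. 41.] [ 20  35 464] [0.456 0.085 0.09 ]
[406. 117.] [  42   39 1120] [ 0.728 -0.27   0.09 ]
[260. 183.] [  45   48 1294] [ 0.575 -0.234  0.09 ]
[171. 242.] [ 26  26 317] [ 0.465 -0.226  0.09 ]
[230. 308.] [24  6 98] [ 0.459 -0.326  0.09 ]
scene [332.6  77.1] [-1.101 -0.073  0.087]
scene [182.7 158.6] [ 0.433 -0.357  0.087]
scene [204.9 165. ] [ 0.44  -0.246  0.087]
scene [163.5 171.5] [ 0.555 -0.365  0.087]
scene [189.  179.3] [ 0.562 -0.245  0.087]
scene [281.2 183.4] [0.442 0.08  0.087]
scene [159.  189.2] [ 0.666 -0.304  0.087]
side [280.7 149.8] [ 0.568 -0.36   0.087]
side [319.9 151.6] [ 0.441 -0.355  0.087]
side [229.3 151.8] [ 0.735 -0.337  0.087]
side [316.  167.3] [ 0.455 -0.251  0.087]
side [318.5 234.4] [0.454 0.075 0.087]
side [204.9 236.3] [0.727 0.101 0.087]
```

Emit:
arm_command:
  newtons: 5
  steps:
    - {"slide":[0.006,0.01,-0.02],"rot":[0,0,0],"grip":0.7}
    - {"slide":[0,0,-0.04],"rot":[0,0,0],"grip":0.7}
    - {"slide":[0,0,-0.04],"rot":[0,0,0],"grip":0.7}
    - {"slide":[0,0,-0.013],"rot":[0,0,0],"grip":0.7}
    - {"slide":[0,0,0],"rot":[0,0,0],"grip":0.3}
    - {"slide":[0,0,0],"rot":[0,0,0],"grip":0.2}
    - {"slide":[0,0,0],"rot":[0,0,0],"grip":0.2}
    - {"slide":[0,0,0],"rot":[0,0,0],"grip":0.2}

```text
time: 15.45
ee_pos: [0.5755, -0.2269, 0.0522]
eef_rot: [0.901, 0.434, 0.001, 0.001]
ft_force: [2.2, -2.0, 5.5]
width: 0.0403
grip_force: 5.1
```

```bash
python3 w.py j1.png
```

```text
t 15.5 tcp [ 0.576 -0.227  0.052] q -0.13 w 0.0402 F [ 2.707 -1.676  5.969] M [-0.611 -0.603  0.059] g 5.090844556689262
[491. 151.] [  45   66 2394] [ 0.734 -0.278  0.09 ]
[256. 238.] [  70   47 2329] [ 0.577 -0.224  0.09 ]
```

Emit:
arm_command:
  newtons: 5
  steps:
    - {"slide":[0,0,0],"rot":[0,0,8],"grip":0.2}
    - {"slide":[0,0,0],"rot":[0,0,8],"grip":0.2}
    - {"slide":[0,0,0],"rot":[0,0,8],"grip":0.2}
    - {"slide":[0,0,0],"rot":[0,0,8],"grip":0.2}
    - {"slide":[0,0,0],"rot":[0,0,8],"grip":0.2}
    - {"slide":[0,0,0],"rot":[0,0,0],"grip":0.2}
    - {"slide":[0,0,0],"rot":[0,0,0],"grip":0.2}
    - {"slide":[0,0,0],"rot":[0,0,0],"grip":0.2}

```text
time: 16.5
ee_pos: [0.5742, -0.2262, 0.0507]
eef_rot: [0.699, 0.716, 0.0, 0.0]
ft_force: [0.6, -0.7, 1.4]
width: 0.0398
grip_force: 5.0
```

```bash
python3 w.py j2.png;python3 d.py j1.png j2.png
```

```text
t 16.55 tcp [ 0.574 -0.226  0.051] q 0.51 w 0.0397 F [0.315 0.972 2.812] M [-0.066 -0.048  0.02 ] g 4.987290725111961
[ 82. 231.] [  52   36 1308] [ 0.459 -0.223  0.09 ]
[256. 238.] [  69   47 2319] [ 0.572 -0.222  0.09 ]
[ 80. 276.] [17  7 63] [ 0.449 -0.259  0.09 ]
[257. 286.] [26  4 66] [ 0.574 -0.255  0.09 ]
diff 6.95990990990991
```

```bash
cat > prof.py <<'E'
from h import *
import sys
from scipy.spatial.transform import Rotation as R
def prof(a,b):
    p=eyes.camera("wrist");s=sensors.read_state();r=R.from_quat(s["eef_rot"]).as_matrix();t=s["ee_pos"]
    for n in (a,b):
        im=cv2.cvtColor(cv2.imread("pics/"+n),cv2.COLOR_BGR2GRAY)
        for rad,z in ((.0265,.065),(.031,.05)):
            o=[]
            for th in np.radians(range(-72,73,8)):
                v=r@np.array([rad*np.cos(th),rad*np.sin(th),0]);X=np.array([t[0],t[1],z])+v
                u,w=proj(p,X,True);o.append(int(im[int(round(w)),int(round(u))]))
            print(n,rad,o)
prof(*sys.argv[1:3])
E
python3 prof.py j1.png j2.png; python3 prof.py f1.png f2.png
```

```text
j1.png 0.0265 [164, 150, 125, 111, 110, 109, 112, 111, 111, 112, 112, 111, 110, 112, 112, 52, 36, 137, 166]
j1.png 0.031 [34, 36, 37, 35, 36, 83, 107, 110, 111, 111, 112, 123, 124, 111, 112, 121, 123, 125, 124]
j2.png 0.0265 [166, 165, 150, 117, 114, 111, 111, 110, 111, 113, 111, 111, 111, 111, 109, 109, 109, 115, 137]
j2.png 0.031 [45, 37, 36, 34, 111, 110, 109, 111, 111, 111, 112, 111, 109, 108, 110, 36, 32, 33, 37]
f1.png 0.0265 [170, 170, 171, 170, 173, 174, 175, 174, 175, 175, 173, 173, 172, 171, 35, 133, 167, 168, 166]
f1.png 0.031 [109, 107, 110, 108, 111, 111, 111, 110, 111, 110, 110, 121, 112, 108, 113, 121, 122, 120, 47]
f2.png 0.0265 [170, 171, 171, 172, 173, 175, 174, 176, 176, 176, 176, 173, 173, 173, 170, 169, 170, 170, 167]
f2.png 0.031 [110, 108, 109, 109, 111, 111, 111, 111, 112, 111, 112, 112, 111, 109, 111, 121, 185, 34, 35]
```

```bash
cat >> d.py <<'E'
f=lambda n:cv2.imread('pics/'+n)[215:255,232:282].astype(float)
print("cap diff",np.abs(f(sys.argv[1])-f(sys.argv[2])).mean())
E
python3 d.py j1.png j2.png;python3 d.py f1.png f2.png;python3 d.py b1.png c1.png; python3 -c "
import cv2,numpy as np
f=lambda n:cv2.resize(cv2.imread('pics/'+n)[60:340,120:400],None,fx=1.42,fy=1.42,interpolation=cv2.INTER_CUBIC)
cv2.imwrite('pics/j12.png',np.hstack([f('j1.png'),f('j2.png')]))"
```

```text
diff 6.95990990990991
cap diff 3.8846666666666665
diff 5.915653153153153
cap diff 1.5293333333333334
diff 11.465765765765767
cap diff 28.0465
```

View pics/j12.png

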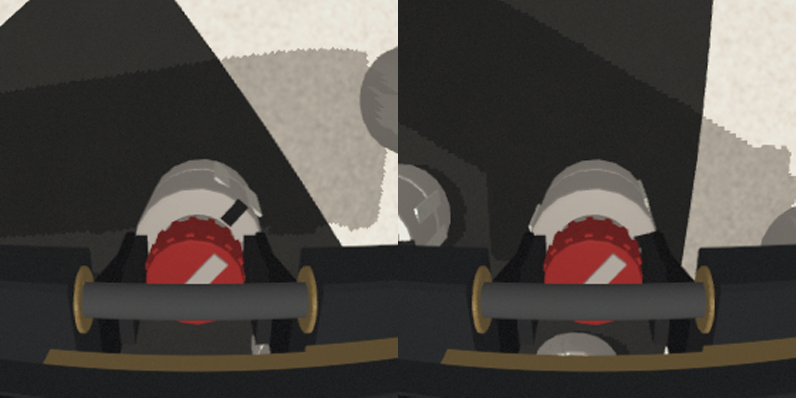

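Emit:
arm_command:
  newtons: 15
  steps:
    - {"slide":[0,0,0],"rot":[0,0,0],"grip":0.2}
    - {"slide":[0,0,0.03],"rot":[0,0,0],"grip":0.2}
    - {"slide":[0,0,0.05],"rot":[0,0,0],"grip":0.2}
    - {"slide":[-0.006,0.04,0.02],"rot":[0,0,0],"grip":0.2}
    - {"slide":[-0.007,0.05,0],"rot":[0,0,0],"grip":0.2}
    - {"slide":[-0.007,0.05,0],"rot":[0,0,0],"grip":0.2}
    - {"slide":[-0.007,0.05,0],"rot":[0,0,0],"grip":0.2}
    - {"slide":[-0.007,0.05,0],"rot":[0,0,0],"grip":0.2}

```text
time: 17.65
ee_pos: [0.5388, 0.0153, 0.1498]
eef_rot: [0.698, 0.716, -0.001, -0.0]
ft_force: [0.4, 0.5, -2.4]
width: 0.0391
grip_force: 15.0
```

Emit:
arm_command:
  newtons: 15
  steps:
    - {"slide":[-0.006,0.04,0],"rot":[0,0,0],"grip":0.2}
    - {"slide":[0,0.034,0],"rot":[0,0,0],"grip":0.2}
    - {"slide":[0,0,0],"rot":[0,0,0],"grip":0.2}
    - {"slide":[0,0,0],"rot":[0,0,0],"grip":0.2}
    - {"slide":[0,0,0],"rot":[0,0,0],"grip":0.2}
    - {"slide":[0,0,0],"rot":[0,0,0],"grip":0.2}
    - {"slide":[0,0,0],"rot":[0,0,0],"grip":0.2}
    - {"slide":[0,0,0],"rot":[0,0,0],"grip":0.2}

```text
time: 18.65
ee_pos: [0.5341, 0.0876, 0.1506]
eef_rot: [0.698, 0.716, 0.0, 0.0]
ft_force: [-0.1, 0.1, -2.3]
width: 0.0392
grip_force: 15.0
```

```bash
python3 w.py k1.png
```

```text
t 18.7 tcp [0.534 0.088 0.151] q -0.17 w 0.0394 F [ 0.283  0.66  -2.018] M [-0.062  0.064 -0.03 ] g 14.998937398195267
[175. 195.] [  47   48 1117] [0.457 0.085 0.09 ]
[255. 237.] [  69   48 2320] [0.532 0.046 0.09 ]
```

Emit:
arm_command:
  newtons: 15
  steps:
    - {"slide":[0,0,-0.04],"rot":[0,0,0],"grip":0.2}
    - {"slide":[0,0,-0.04],"rot":[0,0,0],"grip":0.2}
    - {"slide":[0,0,-0.012],"rot":[0,0,0],"grip":0.2}
    - {"slide":[0,0,-0.006],"rot":[0,0,0],"grip":0.2}
    - {"slide":[0,0,0],"rot":[0,0,0],"grip":0.2}
    - {"slide":[0,0,0],"rot":[0,0,0],"grip":0.65}
    - {"slide":[0,0,0],"rot":[0,0,0],"grip":0.65}
    - {"slide":[0,0,0],"rot":[0,0,0],"grip":0.65}

```text
time: 19.7
ee_pos: [0.5344, 0.088, 0.053]
eef_rot: [0.698, 0.716, 0.0, 0.0]
ft_force: [0.1, -0.1, 0.9]
width: 0.0549
grip_force: 0.0
```

Emit:
arm_command:
  newtons: 5
  steps:
    - {"slide":[0,0,0.05],"rot":[0,0,0],"grip":0.65}
    - {"slide":[0,0,0.05],"rot":[0,0,0],"grip":0.65}
    - {"slide":[-0.01,-0.05,0.01],"rot":[0,0,-4],"grip":0.65}
    - {"slide":[-0.015,-0.055,0],"rot":[0,0,-4],"grip":0.65}
    - {"slide":[-0.015,-0.055,0],"rot":[0,0,-4],"grip":0.65}
    - {"slide":[-0.015,-0.055,0],"rot":[0,0,-4],"grip":0.65}
    - {"slide":[-0.015,-0.055,0],"rot":[0,0,-4],"grip":0.65}
    - {"slide":[-0.01,-0.05,0],"rot":[0,0,-4],"grip":0.65}

```text
time: 20.7
ee_pos: [0.4533, -0.2341, 0.163]
eef_rot: [0.832, 0.554, 0.001, 0.0]
ft_force: [0.9, -0.4, 0.2]
width: 0.0571
grip_force: 0.0
```

```bash
python3 w.py l0.png; python3 - <<'E'
from w import *
p=eyes.camera("scene");q=eyes.camera("side")
for c,s in reds(p): print("scene",c.round(1),atz(p,c,0.087))
for c,s in reds(q): print("side",c.round(1),atz(q,c,0.087))
E
```

```text
t 20.75 tcp [ 0.451 -0.241  0.163] q 0.06 w 0.0564 F [-3.85  -4.483 -0.459] M [-0.398  0.362 -0.01 ] g 0.0
[501. 126.] [ 24  33 688] [ 0.741 -0.271  0.09 ]
[259. 192.] [  44   48 1303] [ 0.454 -0.236  0.09 ]
[286. 294.] [ 38  22 408] [ 0.437 -0.354  0.09 ]
scene [182.7 158.3] [ 0.43  -0.358  0.087]
scene [204.7 164.7] [ 0.439 -0.248  0.087]
scene [163.8 171.3] [ 0.553 -0.365  0.087]
scene [276.9 189.1] [0.485 0.078 0.087]
scene [159.5 190.8] [ 0.674 -0.296  0.087]
side [280.7 149.8] [ 0.568 -0.36   0.087]
side [320.1 151.4] [ 0.44  -0.356  0.087]
side [229.3 151.8] [ 0.735 -0.337  0.087]
side [282.5 231.6] [0.541 0.07  0.087]
side [318.2 234.2] [0.455 0.074 0.087]
side [205.  235.8] [0.728 0.099 0.087]
```

Emit:
arm_command:
  newtons: 5
  steps:
    - {"slide":[0,-0.004,-0.02],"rot":[0,0,0],"grip":0.7}
    - {"slide":[0,0,-0.04],"rot":[0,0,0],"grip":0.7}
    - {"slide":[0,0,-0.04],"rot":[0,0,0],"grip":0.7}
    - {"slide":[0,0,-0.013],"rot":[0,0,0],"grip":0.7}
    - {"slide":[0,0,0],"rot":[0,0,0],"grip":0.3}
    - {"slide":[0,0,0],"rot":[0,0,0],"grip":0.2}
    - {"slide":[0,0,0],"rot":[0,0,0],"grip":0.2}
    - {"slide":[0,0,0],"rot":[0,0,0],"grip":0.2}

```text
time: 21.85
ee_pos: [0.4546, -0.2362, 0.0505]
eef_rot: [0.832, 0.555, 0.001, 0.0]
ft_force: [-2.3, 2.0, 6.2]
width: 0.0396
grip_force: 5.0
```

```bash
python3 w.py l1.png
```

```text
t 21.9 tcp [ 0.454 -0.236  0.05 ] q 0.15 w 0.0398 F [-2.183  1.043  7.443] M [ 0.31   0.644 -0.037] g 5.003070160746574
[256. 232.] [  71   56 2665] [ 0.456 -0.228  0.09 ]
[432. 293.] [ 18  26 247] [ 0.554 -0.326  0.09 ]
```

Emit:
arm_command:
  newtons: 5
  steps:
    - {"slide":[0,0,0],"rot":[0,0,8],"grip":0.2}
    - {"slide":[0,0,0],"rot":[0,0,8],"grip":0.2}
    - {"slide":[0,0,0],"rot":[0,0,8],"grip":0.2}
    - {"slide":[0,0,0],"rot":[0,0,8],"grip":0.2}
    - {"slide":[0,0,0],"rot":[0,0,8],"grip":0.2}
    - {"slide":[0,0,0],"rot":[0,0,0],"grip":0.2}
    - {"slide":[0,0,0],"rot":[0,0,0],"grip":0.2}
    - {"slide":[0,0,0],"rot":[0,0,0],"grip":0.2}

```text
time: 22.9
ee_pos: [0.4544, -0.2363, 0.0504]
eef_rot: [0.591, 0.806, 0.0, 0.0]
ft_force: [-2.9, 2.2, 6.0]
width: 0.0398
grip_force: 5.0
```

```bash
python3 w.py l2.png;python3 d.py l1.png l2.png; python3 prof.py l1.png l2.png
```

```text
t 22.95 tcp [ 0.454 -0.236  0.05 ] q 0.82 w 0.0398 F [-2.643  1.126  5.704] M [ 0.225  0.674 -0.018] g 5.0043366104364395
[256. 232.] [  71   56 2674] [ 0.45  -0.229  0.09 ]
diff 3.305518018018018
cap diff 1.2308333333333332
l1.png 0.0265 [170, 169, 172, 173, 173, 175, 175, 175, 176, 176, 175, 175, 174, 172, 172, 172, 33, 34, 168]
l1.png 0.031 [149, 118, 110, 111, 110, 112, 113, 112, 111, 111, 111, 110, 109, 120, 136, 54, 35, 34, 35]
l2.png 0.0265 [169, 169, 172, 171, 172, 174, 173, 174, 176, 175, 175, 174, 172, 173, 171, 172, 170, 170, 169]
l2.png 0.031 [164, 118, 109, 109, 109, 111, 110, 111, 112, 111, 111, 112, 109, 110, 109, 78, 101, 123, 125]
```

Emit:
arm_command:
  newtons: 15
  steps:
    - {"slide":[0,0,0],"rot":[0,0,0],"grip":0.2}
    - {"slide":[0,0,0.03],"rot":[0,0,0],"grip":0.2}
    - {"slide":[0,0,0.05],"rot":[0,0,0],"grip":0.2}
    - {"slide":[0.02,0.03,0.03],"rot":[0,0,0],"grip":0.2}
    - {"slide":[0.03,0.045,0],"rot":[0,0,0],"grip":0.2}
    - {"slide":[0.03,0.045,0],"rot":[0,0,0],"grip":0.2}
    - {"slide":[0.03,0.045,0],"rot":[0,0,0],"grip":0.2}
    - {"slide":[0.03,0.045,0],"rot":[0,0,0],"grip":0.2}

```text
time: 24.0
ee_pos: [0.5948, -0.0247, 0.1596]
eef_rot: [0.592, 0.806, 0.0, 0.0]
ft_force: [0.1, -1.5, -0.8]
width: 0.0397
grip_force: 15.0
```

Emit:
arm_command:
  newtons: 15
  steps:
    - {"slide":[0.017,0.05,0],"rot":[0,0,0],"grip":0.2}
    - {"slide":[0,0.04,0],"rot":[0,0,0],"grip":0.2}
    - {"slide":[0,0.019,0],"rot":[0,0,0],"grip":0.2}
    - {"slide":[0,0,0],"rot":[0,0,0],"grip":0.2}
    - {"slide":[0,0,0],"rot":[0,0,0],"grip":0.2}
    - {"slide":[0,0,0],"rot":[0,0,0],"grip":0.2}
    - {"slide":[0,0,0],"rot":[0,0,0],"grip":0.2}
    - {"slide":[0,0,0],"rot":[0,0,0],"grip":0.2}

```text
time: 25.0
ee_pos: [0.6111, 0.0824, 0.1596]
eef_rot: [0.592, 0.806, 0.0, 0.0]
ft_force: [-0.6, 0.1, -2.0]
width: 0.0397
grip_force: 15.0
```

```bash
python3 w.py m1.png
```

```text
t 25.05 tcp [0.611 0.082 0.16 ] q 0.19 w 0.0393 F [-0.682  0.704 -2.223] M [-0.082  0.026 -0.005] g 14.999113976955414
[108. 143.] [  45   45 1162] [0.457 0.086 0.09 ]
[180. 169.] [  47   46 1345] [0.535 0.082 0.09 ]
[256. 232.] [  70   56 2650] [0.621 0.043 0.09 ]
```

Emit:
arm_command:
  newtons: 15
  steps:
    - {"slide":[0,0,-0.04],"rot":[0,0,0],"grip":0.2}
    - {"slide":[0,0,-0.04],"rot":[0,0,0],"grip":0.2}
    - {"slide":[0,0,-0.02],"rot":[0,0,0],"grip":0.2}
    - {"slide":[0,0,-0.007],"rot":[0,0,0],"grip":0.2}
    - {"slide":[0,0,0],"rot":[0,0,0],"grip":0.2}
    - {"slide":[0,0,0],"rot":[0,0,0],"grip":0.65}
    - {"slide":[0,0,0],"rot":[0,0,0],"grip":0.65}
    - {"slide":[0,0,0],"rot":[0,0,0],"grip":0.65}

```text
time: 26.05
ee_pos: [0.6115, 0.0829, 0.0533]
eef_rot: [0.591, 0.806, 0.001, 0.0]
ft_force: [0.2, -0.2, -0.0]
width: 0.0554
grip_force: 0.0
```

Emit:
arm_command:
  newtons: 5
  steps:
    - {"slide":[0,0,0.05],"rot":[0,0,0],"grip":0.65}
    - {"slide":[0,0,0.05],"rot":[0,0,0],"grip":0.65}
    - {"slide":[-0.006,-0.05,0.01],"rot":[0,0,-5],"grip":0.65}
    - {"slide":[-0.006,-0.055,0],"rot":[0,0,-5],"grip":0.65}
    - {"slide":[-0.006,-0.055,0],"rot":[0,0,-5],"grip":0.65}
    - {"slide":[-0.006,-0.055,0],"rot":[0,0,-5],"grip":0.65}
    - {"slide":[-0.006,-0.055,0],"rot":[0,0,-5],"grip":0.65}
    - {"slide":[-0.006,-0.055,0],"rot":[0,0,-5],"grip":0.65}

```text
time: 27.05
ee_pos: [0.5749, -0.2438, 0.1631]
eef_rot: [0.781, 0.625, 0.0, 0.0]
ft_force: [-0.1, -0.6, -1.1]
width: 0.0565
grip_force: 0.0
```

Emit:
arm_command:
  newtons: 5
  steps:
    - {"slide":[-0.005,-0.055,0],"rot":[0,0,-5],"grip":0.65}
    - {"slide":[-0.005,-0.053,0],"rot":[0,0,-5],"grip":0.65}
    - {"slide":[0,0,0],"rot":[0,0,0],"grip":0.65}
    - {"slide":[0,0,0],"rot":[0,0,0],"grip":0.65}
    - {"slide":[0,0,0],"rot":[0,0,0],"grip":0.65}
    - {"slide":[0,0,0],"rot":[0,0,0],"grip":0.65}
    - {"slide":[0,0,0],"rot":[0,0,0],"grip":0.65}
    - {"slide":[0,0,0],"rot":[0,0,0],"grip":0.65}

```text
time: 28.05
ee_pos: [0.5652, -0.3499, 0.1626]
eef_rot: [0.831, 0.556, 0.0, 0.0]
ft_force: [-0.1, -0.2, -0.3]
width: 0.0564
grip_force: 0.0
```

```bash
python3 w.py n0.png; python3 - <<'E'
from w import *
p=eyes.camera("scene");q=eyes.camera("side")
for c,s in reds(p): print("scene",c.round(1),atz(p,c,0.087))
for c,s in reds(q): print("side",c.round(1),atz(q,c,0.087))
E
```

```text
t 28.1 tcp [ 0.565 -0.35   0.163] q 0.29 w 0.0561 F [-0.813 -0.368 -0.315] M [-0.099  0.062 -0.002] g 0.0
[385.  39.] [  44   43 1258] [ 0.732 -0.259  0.09 ]
[258. 193.] [  44   47 1309] [ 0.564 -0.352  0.09 ]
[148. 223.] [ 43  34 613] [ 0.449 -0.339  0.09 ]
scene [327.4  76.7] [-1.093 -0.109  0.087]
scene [182.8 158.4] [ 0.431 -0.357  0.087]
scene [163.6 171.3] [ 0.553 -0.366  0.087]
scene [271.6 195.7] [0.533 0.077 0.087]
scene [159.  189.2] [ 0.666 -0.304  0.087]
side [320.7 152.2] [ 0.438 -0.351  0.087]
side [229.2 151.9] [ 0.735 -0.337  0.087]
side [252.1 230.7] [0.616 0.071 0.087]
side [282.2 231.7] [0.542 0.07  0.087]
side [318.6 234.5] [0.454 0.075 0.087]
side [205.2 236. ] [0.727 0.1   0.087]
```

Right over the jar; test it.

Emit:
arm_command:
  newtons: 5
  steps:
    - {"slide":[-0.001,-0.002,-0.02],"rot":[0,0,0],"grip":0.7}
    - {"slide":[0,0,-0.04],"rot":[0,0,0],"grip":0.7}
    - {"slide":[0,0,-0.04],"rot":[0,0,0],"grip":0.7}
    - {"slide":[0,0,-0.013],"rot":[0,0,0],"grip":0.7}
    - {"slide":[0,0,0],"rot":[0,0,0],"grip":0.3}
    - {"slide":[0,0,0],"rot":[0,0,0],"grip":0.2}
    - {"slide":[0,0,0],"rot":[0,0,0],"grip":0.2}
    - {"slide":[0,0,0],"rot":[0,0,0],"grip":0.2}

```text
time: 29.2
ee_pos: [0.5651, -0.3528, 0.051]
eef_rot: [0.832, 0.556, 0.001, 0.001]
ft_force: [1.1, -1.1, 3.8]
width: 0.0397
grip_force: 5.0
```

```bash
python3 w.py n1.png
```

```text
t 29.25 tcp [ 0.565 -0.353  0.051] q 0.34 w 0.0395 F [ 1.921 -1.028  5.515] M [-0.35  -0.342 -0.002] g 5.001917481422424
[468.  12.] [  69   31 1601] [ 0.743 -0.266  0.09 ]
[256. 232.] [  71   56 2663] [ 0.566 -0.345  0.09 ]
[ 81. 283.] [ 21  22 302] [ 0.434 -0.338  0.09 ]
[ 90. 305.] [17  7 75] [ 0.428 -0.357  0.09 ]
```

Emit:
arm_command:
  newtons: 5
  steps:
    - {"slide":[0,0,0],"rot":[0,0,8],"grip":0.2}
    - {"slide":[0,0,0],"rot":[0,0,8],"grip":0.2}
    - {"slide":[0,0,0],"rot":[0,0,8],"grip":0.2}
    - {"slide":[0,0,0],"rot":[0,0,8],"grip":0.2}
    - {"slide":[0,0,0],"rot":[0,0,8],"grip":0.2}
    - {"slide":[0,0,0],"rot":[0,0,0],"grip":0.2}
    - {"slide":[0,0,0],"rot":[0,0,0],"grip":0.2}
    - {"slide":[0,0,0],"rot":[0,0,0],"grip":0.2}

```text
time: 30.25
ee_pos: [0.5645, -0.3526, 0.0505]
eef_rot: [0.593, 0.805, 0.0, 0.001]
ft_force: [-0.5, 0.5, 6.6]
width: 0.0396
grip_force: 5.0
```

```bash
python3 w.py n2.png;python3 d.py n1.png n2.png; python3 prof.py n1.png n2.png
```

```text
t 30.3 tcp [ 0.564 -0.353  0.051] q 0.97 w 0.0398 F [ 0.479 -0.176  6.628] M [-0.095  0.159 -0.034] g 5.001756325364113
[ 76. 173.] [  67   70 3035] [ 0.445 -0.343  0.09 ]
[256. 232.] [  71   56 2668] [ 0.56  -0.345  0.09 ]
diff 1.8135135135135134
cap diff 2.0115
n1.png 0.0265 [170, 170, 170, 171, 173, 173, 174, 175, 175, 175, 174, 174, 174, 172, 172, 170, 35, 39, 168]
n1.png 0.031 [130, 110, 110, 110, 111, 109, 111, 112, 111, 110, 111, 111, 111, 186, 115, 52, 34, 35, 51]
n2.png 0.0265 [170, 170, 171, 172, 173, 172, 174, 175, 177, 176, 175, 175, 174, 173, 172, 171, 34, 29, 167]
n2.png 0.031 [137, 110, 109, 109, 110, 111, 112, 111, 111, 111, 111, 111, 111, 164, 117, 52, 35, 34, 33]
```

Emit:
arm_command:
  newtons: 5
  steps:
    - {"slide":[0,0,0],"rot":[0,0,0],"grip":0.65}
    - {"slide":[0,0,0],"rot":[0,0,0],"grip":0.65}
    - {"slide":[0,0,0.05],"rot":[0,0,0],"grip":0.65}
    - {"slide":[0,0,0.05],"rot":[0,0,-8],"grip":0.65}
    - {"slide":[-0.04,0.004,0.012],"rot":[0,0,-8],"grip":0.65}
    - {"slide":[-0.04,0.004,0],"rot":[0,0,-8],"grip":0.65}
    - {"slide":[-0.04,0,0],"rot":[0,0,-8],"grip":0.65}
    - {"slide":[-0.004,0,0],"rot":[0,0,-8],"grip":0.65}

```text
time: 31.35
ee_pos: [0.4373, -0.3448, 0.1617]
eef_rot: [0.834, 0.552, 0.0, -0.0]
ft_force: [-0.3, 1.3, 0.5]
width: 0.0564
grip_force: 0.0
```

```bash
sleep 0; python3 - <<'E'
from w import *
for i in range(4): eyes.camera("wrist")
wl("o0.png")
E
```

```text
t 31.6 tcp [ 0.441 -0.344  0.161] q 0.31 w 0.0567 F [-0.366  0.163 -0.488] M [-0.132  0.064  0.015] g 0.0
[486.  22.] [ 35  36 878] [ 0.747 -0.259  0.09 ]
[378. 152.] [  47   45 1321] [ 0.561 -0.352  0.09 ]
[258. 192.] [  45   48 1324] [ 0.44  -0.345  0.09 ]
```

Emit:
arm_command:
  newtons: 5
  steps:
    - {"slide":[-0.001,-0.001,-0.02],"rot":[0,0,0],"grip":0.7}
    - {"slide":[0,0,-0.04],"rot":[0,0,0],"grip":0.7}
    - {"slide":[0,0,-0.04],"rot":[0,0,0],"grip":0.7}
    - {"slide":[0,0,-0.011],"rot":[0,0,0],"grip":0.7}
    - {"slide":[0,0,0],"rot":[0,0,0],"grip":0.3}
    - {"slide":[0,0,0],"rot":[0,0,0],"grip":0.2}
    - {"slide":[0,0,0],"rot":[0,0,0],"grip":0.2}
    - {"slide":[0,0,0],"rot":[0,0,0],"grip":0.2}

```text
time: 32.6
ee_pos: [0.4402, -0.3458, 0.0518]
eef_rot: [0.831, 0.556, 0.001, 0.001]
ft_force: [2.1, -1.0, 4.7]
width: 0.04
grip_force: 5.0
```

```bash
python3 w.py o1.png
```

```text
t 32.65 tcp [ 0.44  -0.346  0.052] q 0.38 w 0.0396 F [ 1.926 -0.852  5.57 ] M [-0.326 -0.403  0.025] g 5.007731281220913
[438. 175.] [  67   70 2966] [ 0.558 -0.35   0.09 ]
[257. 231.] [  70   57 2628] [ 0.442 -0.338  0.09 ]
```

Emit:
arm_command:
  newtons: 5
  steps:
    - {"slide":[0,0,0],"rot":[0,0,8],"grip":0.2}
    - {"slide":[0,0,0],"rot":[0,0,8],"grip":0.2}
    - {"slide":[0,0,0],"rot":[0,0,8],"grip":0.2}
    - {"slide":[0,0,0],"rot":[0,0,8],"grip":0.2}
    - {"slide":[0,0,0],"rot":[0,0,8],"grip":0.2}
    - {"slide":[0,0,0],"rot":[0,0,0],"grip":0.2}
    - {"slide":[0,0,0],"rot":[0,0,0],"grip":0.2}
    - {"slide":[0,0,0],"rot":[0,0,0],"grip":0.2}

```text
time: 33.65
ee_pos: [0.4402, -0.3458, 0.0516]
eef_rot: [0.592, 0.806, 0.0, 0.001]
ft_force: [3.2, -1.7, 4.9]
width: 0.0396
grip_force: 5.0
```

```bash
python3 w.py o2.png;python3 d.py o1.png o2.png; python3 prof.py o1.png o2.png
```

```text
t 33.7 tcp [ 0.44  -0.346  0.052] q 1.03 w 0.0401 F [ 2.802 -1.009  6.819] M [-0.366 -0.549 -0.001] g 5.004745423793793
[257. 231.] [  70   57 2634] [ 0.436 -0.338  0.09 ]
[432. 282.] [ 21  21 227] [ 0.569 -0.343  0.09 ]
diff 4.36813063063063
cap diff 1.5353333333333334
o1.png 0.0265 [168, 170, 170, 173, 172, 173, 173, 174, 175, 175, 174, 174, 174, 174, 172, 171, 171, 166, 30]
o1.png 0.031 [125, 114, 110, 111, 111, 110, 112, 111, 112, 111, 111, 109, 111, 108, 108, 151, 34, 34, 34]
o2.png 0.0265 [169, 170, 169, 170, 172, 174, 174, 176, 174, 174, 175, 176, 174, 174, 172, 170, 170, 168, 169]
o2.png 0.031 [123, 109, 109, 110, 110, 111, 110, 111, 110, 110, 111, 111, 109, 109, 108, 52, 34, 35, 43]
```

Emit:
arm_command:
  newtons: 5
  steps:
    - {"slide":[0,0,0],"rot":[0,0,-9],"grip":0.2}
    - {"slide":[0,0,0],"rot":[0,0,-9],"grip":0.2}
    - {"slide":[0,0,0],"rot":[0,0,-9],"grip":0.2}
    - {"slide":[0,0,0],"rot":[0,0,-9],"grip":0.2}
    - {"slide":[0,0,0],"rot":[0,0,-9],"grip":0.2}
    - {"slide":[0,0,0],"rot":[0,0,-9],"grip":0.2}
    - {"slide":[0,0,0],"rot":[0,0,-9],"grip":0.2}
    - {"slide":[0,0,0],"rot":[0,0,-9],"grip":0.2}

```text
time: 34.75
ee_pos: [0.4404, -0.3459, 0.0516]
eef_rot: [0.954, 0.301, 0.001, 0.001]
ft_force: [2.6, -1.8, 5.1]
width: 0.0398
grip_force: 5.0
```

```bash
python3 w.py o3.png;python3 d.py o2.png o3.png; python3 prof.py o2.png o3.png;  python3 -c "
import cv2,numpy as np
f=lambda n:cv2.resize(cv2.imread('pics/'+n)[110:290,170:350],None,fx=1.47,fy=1.47,interpolation=cv2.INTER_CUBIC)
cv2.imwrite('pics/o123.png',np.hstack([f('o1.png'),f('o2.png'),f('o3.png')]))"
```

```text
t 34.8 tcp [ 0.44  -0.346  0.052] q -0.15 w 0.0395 F [ 2.267 -1.499  7.244] M [-0.466 -0.471 -0.019] g 5.005420446395874
[391.  79.] [  78   75 3645] [ 0.56  -0.351  0.09 ]
[257. 231.] [  70   57 2635] [ 0.447 -0.341  0.09 ]
diff 8.08614864864865
cap diff 1.297
o2.png 0.0265 [169, 170, 169, 171, 173, 172, 175, 174, 175, 176, 175, 175, 174, 173, 173, 171, 170, 171, 169]
o2.png 0.031 [46, 37, 74, 143, 109, 109, 109, 110, 111, 111, 111, 111, 110, 110, 109, 107, 54, 36, 106]
o3.png 0.0265 [168, 170, 171, 171, 173, 173, 173, 174, 175, 174, 175, 175, 173, 173, 36, 34, 171, 170, 169]
o3.png 0.031 [60, 46, 68, 109, 110, 112, 109, 110, 110, 110, 111, 175, 122, 109, 109, 112, 122, 176, 51]
```

View pics/o123.png

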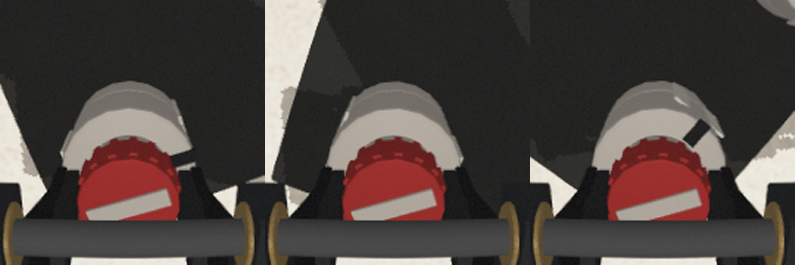

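Emit:
arm_command:
  newtons: 15
  steps:
    - {"slide":[0,0,0],"rot":[0,0,0],"grip":0.2}
    - {"slide":[0,0,0.03],"rot":[0,0,0],"grip":0.2}
    - {"slide":[0,0,0.05],"rot":[0,0,0],"grip":0.2}
    - {"slide":[0.01,0.04,0.03],"rot":[0,0,5],"grip":0.2}
    - {"slide":[0.012,0.05,0],"rot":[0,0,5],"grip":0.2}
    - {"slide":[0.012,0.05,0],"rot":[0,0,5],"grip":0.2}
    - {"slide":[0.012,0.05,0],"rot":[0,0,5],"grip":0.2}
    - {"slide":[0.012,0.05,0],"rot":[0,0,5],"grip":0.2}

```text
time: 35.85
ee_pos: [0.4964, -0.1034, 0.1601]
eef_rot: [0.864, 0.504, -0.0, -0.0]
ft_force: [1.1, 0.5, -2.2]
width: 0.0398
grip_force: 15.0
```

Emit:
arm_command:
  newtons: 15
  steps:
    - {"slide":[0.012,0.05,0],"rot":[0,0,5],"grip":0.2}
    - {"slide":[0.016,0.04,0],"rot":[0,0,5],"grip":0.2}
    - {"slide":[0,0.023,0],"rot":[0,0,5],"grip":0.2}
    - {"slide":[0,0,0],"rot":[0,0,0],"grip":0.2}
    - {"slide":[0,0,0],"rot":[0,0,0],"grip":0.2}
    - {"slide":[0,0,0],"rot":[0,0,0],"grip":0.2}
    - {"slide":[0,0,0],"rot":[0,0,0],"grip":0.2}
    - {"slide":[0,0,0],"rot":[0,0,0],"grip":0.2}

```text
time: 36.85
ee_pos: [0.5251, 0.0074, 0.1606]
eef_rot: [0.791, 0.612, 0.0, 0.0]
ft_force: [0.1, 0.1, -2.5]
width: 0.0396
grip_force: 15.0
```

```bash
python3 w.py q1.png; python3 - <<'E'
from w import *
p=eyes.camera("scene");q=eyes.camera("side")
for c,s in reds(p): print("scene",c.round(1),atz(p,c,0.087))
for c,s in reds(q): print("side",c.round(1),atz(q,c,0.087))
E
```

```text
t 36.9 tcp [0.525 0.008 0.161] q -0.3 w 0.0395 F [-0.337  0.022 -2.13 ] M [-0.096  0.054  0.   ] g 14.994034767150879
[316.  93.] [ 33  46 261] [0.597 0.082 0.09 ]
[348.  91.] [ 15  39 218] [0.627 0.078 0.09 ]
[177. 127.] [ 29  45 330] [0.469 0.085 0.09 ]
[257. 231.] [  69   57 2599] [ 0.514 -0.031  0.09 ]
scene [257.4 161.1] [ 0.32  -0.068  0.087]
scene [164.  171.3] [ 0.552 -0.364  0.087]
scene [276.9 188.7] [0.483 0.078 0.087]
scene [158.2 190.7] [ 0.675 -0.301  0.087]
scene [265.  206.1] [0.602 0.079 0.087]
side [229.2 151.9] [ 0.735 -0.337  0.087]
side [252.  230.8] [0.616 0.072 0.087]
side [282.4 231.8] [0.542 0.07  0.087]
side [318.8 234.7] [0.454 0.076 0.087]
side [205.4 237. ] [0.726 0.103 0.087]
```

Emit:
arm_command:
  newtons: 15
  steps:
    - {"slide":[0,0,-0.04],"rot":[0,0,0],"grip":0.2}
    - {"slide":[0,0,-0.04],"rot":[0,0,0],"grip":0.2}
    - {"slide":[0,0,-0.02],"rot":[0,0,0],"grip":0.2}
    - {"slide":[0,0,-0.007],"rot":[0,0,0],"grip":0.2}
    - {"slide":[0,0,0],"rot":[0,0,0],"grip":0.2}
    - {"slide":[0,0,0],"rot":[0,0,0],"grip":0.65}
    - {"slide":[0,0,0],"rot":[0,0,0],"grip":0.65}
    - {"slide":[0,0,0],"rot":[0,0,0],"grip":0.65}

```text
time: 38.0
ee_pos: [0.5254, 0.0079, 0.0539]
eef_rot: [0.791, 0.612, 0.0, 0.0]
ft_force: [0.3, -0.3, 0.2]
width: 0.0547
grip_force: 0.0
```

Emit:
arm_command:
  newtons: 5
  steps:
    - {"slide":[0,0,0.05],"rot":[0,0,0],"grip":0.65}
    - {"slide":[0,0,0.055],"rot":[0,0,0],"grip":0.65}
    - {"slide":[0,0,0.055],"rot":[0,0,0],"grip":0.65}
    - {"slide":[0,0,0.055],"rot":[0,0,0],"grip":0.65}
    - {"slide":[0,0,0.045],"rot":[0,0,3],"grip":0.65}
    - {"slide":[-0.004,0.04,0],"rot":[0,0,5],"grip":0.65}
    - {"slide":[-0.005,0.05,0],"rot":[0,0,5],"grip":0.65}
    - {"slide":[-0.005,0.05,0],"rot":[0,0,0],"grip":0.65}

```text
time: 39.0
ee_pos: [0.5108, 0.1492, 0.3139]
eef_rot: [0.716, 0.698, 0.0, 0.0]
ft_force: [0.3, 0.0, -0.6]
width: 0.0564
grip_force: 0.0
```

Emit:
arm_command:
  newtons: 5
  steps:
    - {"slide":[0,0.05,0],"rot":[0,0,0],"grip":0.65}
    - {"slide":[0,0.05,0],"rot":[0,0,0],"grip":0.65}
    - {"slide":[0,0,0],"rot":[0,0,0],"grip":0.65}
    - {"slide":[0,0,0],"rot":[0,0,0],"grip":0.65}
    - {"slide":[0,0,0],"rot":[0,0,0],"grip":0.65}
    - {"slide":[0,0,0],"rot":[0,0,0],"grip":0.65}
    - {"slide":[0,0,0],"rot":[0,0,0],"grip":0.65}
    - {"slide":[0,0,0],"rot":[0,0,0],"grip":0.65}

```text
time: 40.0
ee_pos: [0.5111, 0.2476, 0.3136]
eef_rot: [0.716, 0.698, 0.0, 0.0]
ft_force: [-0.7, 0.6, 0.2]
width: 0.0567
grip_force: 0.0
```

```bash
python3 - <<'E'
from w import *
p=wl("r1.png",s=1.5); np.save("r1pose.npy",np.array(p["pose"]))
p=eyes.camera("scene")
for c,s in reds(p): print("scene",c.round(1),atz(p,c,0.087))
E
```

```text
t 40.05 tcp [0.511 0.248 0.314] q -0.52 w 0.0566 F [-0.888 -0.069 -0.615] M [-0.076  0.052  0.052] g 0.0
[225. 254.] [ 24  12 224] [0.455 0.101 0.09 ]
[275. 255.] [ 24  11 205] [0.534 0.098 0.09 ]
[268. 299.] [ 25  24 433] [0.523 0.011 0.09 ]
scene [163.9 171.3] [ 0.553 -0.364  0.087]
scene [281.6 183.1] [0.439 0.08  0.087]
scene [253.6 187.8] [ 0.514 -0.001  0.087]
scene [158.8 191.6] [ 0.679 -0.296  0.087]
scene [268.4 199.9] [0.563 0.076 0.087]
```

View pics/r1.png

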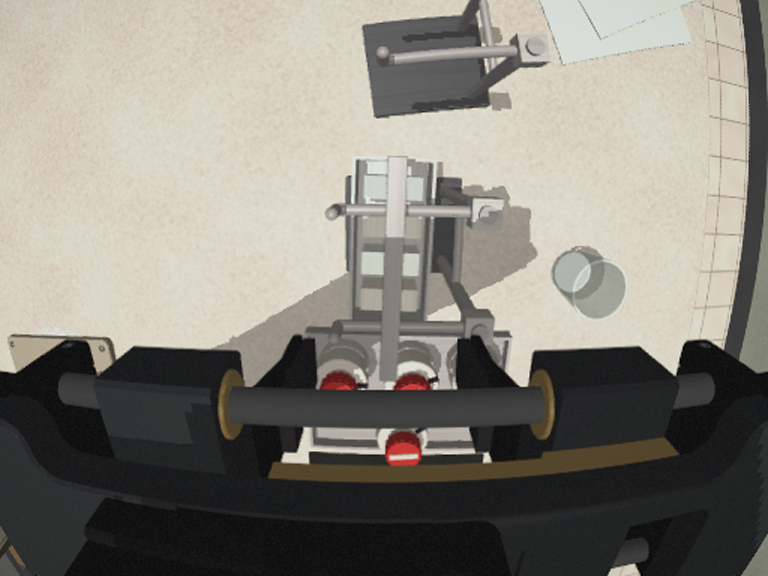

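```bash
python3 - <<'E'
from h import *
np.set_printoptions(precision=4,suppress=True)
p=eyes.camera("wrist")
print(sensors.read_state()["ee_pos"])
for n,u,z in (("bar+end",(398,157),.238),("bar mid",(395,270),.238),("bar-end",(388,380),.238),("A tip+",(333,211),.247),("A tip-",(336,327),.247),("A up+",(489,208),.234),("A up-",(480,319),.234),("Btip-",(382,52),.247),("Bup-",(536,45),.234),("A prong+@bar",(396,212),.224),("A prong-@bar",(390,328),.224),("B prong-",(440,54),.224)):
    print(n,atz(p,(u[0]/1.5,u[1]/1.5),z,True)[:2])
E
```

```text
[0.511  0.2478 0.3136]
bar+end [0.5194 0.3268]
bar mid [0.516  0.2573]
bar-end [0.5097 0.1806]
A tip+ [0.4803 0.2963]
A tip- [0.4781 0.2237]
A up+ [0.5756 0.2948]
A up- [0.5718 0.2215]
Btip- [0.5116 0.3895]
Bup- [0.6082 0.4007]
A prong+@bar [0.5177 0.2919]
A prong-@bar [0.512  0.2132]
B prong- [0.5479 0.3936]
```

Emit:
arm_command:
  newtons: 20
  steps:
    - {"slide":[0.0035,0.006,0],"rot":[0,0,-2.5],"grip":0.65}
    - {"slide":[0,0,-0.04],"rot":[0,0,0],"grip":0.65}
    - {"slide":[0,0,-0.04],"rot":[0,0,0],"grip":0.65}
    - {"slide":[0,0,-0.03],"rot":[0,0,0],"grip":0.65}
    - {"slide":[0,0,-0.0136],"rot":[0,0,0],"grip":0.65}
    - {"slide":[0,0,0],"rot":[0,0,0],"grip":0.65}
    - {"slide":[0,0,0],"rot":[0,0,0],"grip":0.65}
    - {"slide":[0,0,0],"rot":[0,0,0],"grip":0.65}

```text
time: 41.15
ee_pos: [0.5151, 0.2541, 0.1911]
eef_rot: [0.731, 0.682, 0.001, 0.0]
ft_force: [-0.6, 0.6, 0.1]
width: 0.0564
grip_force: 0.0
```

Emit:
arm_command:
  newtons: 20
  steps:
    - {"slide":[0,0,0],"rot":[0,0,0],"grip":0.4}
    - {"slide":[0,0,0],"rot":[0,0,0],"grip":0.2}
    - {"slide":[0,0,0],"rot":[0,0,0],"grip":0.05}
    - {"slide":[0,0,0],"rot":[0,0,0],"grip":0.0}
    - {"slide":[0,0,0],"rot":[0,0,0],"grip":0.0}
    - {"slide":[0,0,0],"rot":[0,0,0],"grip":0.0}
    - {"slide":[0,0,0],"rot":[0,0,0],"grip":0.0}
    - {"slide":[0,0,0],"rot":[0,0,0],"grip":0.0}

```text
time: 42.15
ee_pos: [0.5146, 0.2538, 0.1899]
eef_rot: [0.731, 0.682, 0.0, 0.0]
ft_force: [0.1, -0.1, -0.7]
width: 0.0121
grip_force: 20.0
```

```bash
python3 w.py t1.png
```

```text
t 42.2 tcp [0.515 0.254 0.19 ] q -0.56 w 0.0116 F [ 0.318  0.179 -0.013] M [-0.072 -0.144  0.013] g 20.000788271427155
[273. 307.] [14  9 84] [0.523 0.096 0.09 ]
```

Emit:
arm_command:
  newtons: 40
  steps:
    - {"slide":[0,0,0],"rot":[0,0,0],"grip":0.0}
    - {"slide":[0,0,0],"rot":[0,0,0],"grip":0.0}
    - {"slide":[0,0,0.01],"rot":[0,0,0],"grip":0.0}
    - {"slide":[0,0,0.01],"rot":[0,0,0],"grip":0.0}
    - {"slide":[0,0,0.01],"rot":[0,0,0],"grip":0.0}
    - {"slide":[0,0,0.01],"rot":[0,0,0],"grip":0.0}
    - {"slide":[0,0,0.002],"rot":[0,0,0],"grip":0.0}
    - {"slide":[0,0,0],"rot":[0,0,0],"grip":0.0}

```text
time: 43.2
ee_pos: [0.5145, 0.2538, 0.2319]
eef_rot: [0.731, 0.682, 0.0, 0.0]
ft_force: [0.4, 0.3, -2.0]
width: 0.0118
grip_force: 40.0
```

```bash
python3 w.py t2.png; python3 - <<'E'
from h import *
p=eyes.camera("scene"); save(p,"u.png",(280,130,400,230),3); q=eyes.camera("side"); save(q,"v.png",(200,150,340,350),3)
import cv2
a=cv2.imread("pics/u.png");b=cv2.imread("pics/v.png");a=cv2.copyMakeBorder(a,0,b.shape[0]-a.shape[0],0,0,cv2.BORDER_CONSTANT);cv2.imwrite("pics/uv.png",np.hstack([a,b]))
E
```

```text
t 43.25 tcp [0.514 0.254 0.232] q -0.57 w 0.0117 F [-1.149 -0.474 -3.113] M [-0.09   0.087  0.032] g 39.99904811382294
[271. 302.] [14 22 95] [0.521 0.071 0.09 ]
```

View pics/uv.png

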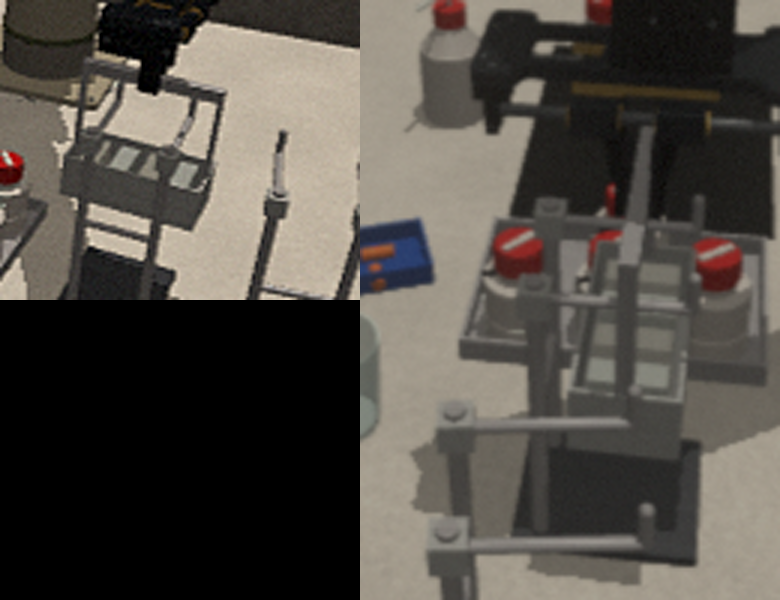

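Emit:
arm_command:
  newtons: 40
  steps:
    - {"slide":[-0.01,0.001,0.003],"rot":[0,0,0],"grip":0.0}
    - {"slide":[-0.016,0.001,0],"rot":[0,0,0],"grip":0.0}
    - {"slide":[-0.018,0.001,0],"rot":[0,0,0],"grip":0.0}
    - {"slide":[-0.018,0.001,0],"rot":[0,0,0],"grip":0.0}
    - {"slide":[-0.018,0.001,0],"rot":[0,0,0],"grip":0.0}
    - {"slide":[-0.018,0.001,0],"rot":[0,0,0],"grip":0.0}
    - {"slide":[-0.014,0.001,0],"rot":[0,0,0],"grip":0.0}
    - {"slide":[-0.006,0.001,0],"rot":[0,0,0],"grip":0.0}

```text
time: 44.35
ee_pos: [0.3958, 0.262, 0.2351]
eef_rot: [0.731, 0.682, 0.0, -0.0]
ft_force: [0.2, -0.1, -2.5]
width: 0.0117
grip_force: 40.0
```

Emit:
arm_command:
  newtons: 40
  steps:
    - {"slide":[0,0.01,0],"rot":[0,0,0],"grip":0.0}
    - {"slide":[0,0.02,0],"rot":[0,0,0],"grip":0.0}
    - {"slide":[0,0.025,0],"rot":[0,0,1.5],"grip":0.0}
    - {"slide":[0,0.025,0],"rot":[0,0,1.5],"grip":0.0}
    - {"slide":[0,0.025,0],"rot":[0,0,1.5],"grip":0.0}
    - {"slide":[0.002,0.025,0],"rot":[0,0,1.5],"grip":0.0}
    - {"slide":[0.003,0.02,0],"rot":[0,0,1.5],"grip":0.0}
    - {"slide":[0,0.01,0],"rot":[0,0,1.5],"grip":0.0}

```text
time: 45.35
ee_pos: [0.4009, 0.4241, 0.2339]
eef_rot: [0.674, 0.738, -0.001, -0.0]
ft_force: [-0.1, 0.5, -3.1]
width: 0.0116
grip_force: 40.0
```

```bash
python3 - <<'E'
from w import *
for i in range(3): p=eyes.camera("wrist")
p=wl("x1.png")
print(np.array(p["pose"])[:3,3])
for X in ((.540,.435,.224),(.508,.39,.247),(.505,.473,.247),(.609,.40,.234),(.603,.481,.234)): print(X,np.round(proj(p,X,True)))
q=eyes.camera("side");save(q,"y1.png")
for X in ((.508,.39,.247),(.505,.473,.247),(.609,.40,.234),(.603,.481,.234)): print(X,np.round(proj(q,X)))
for n in ("hook_b_seat","basket_bar"):
  for c in (p,q): print(n,[(np.round(d["bbox"]).tolist(),round(d["conf"],2)) for d in eyes.look_for(n,c)])
E
```

```text
t 45.55 tcp [0.402 0.422 0.235] q -0.79 w 0.0118 F [ 0.557  0.187 -3.419] M [-0.116  0.025 -0.013] g 39.99882102012634
[0.393 0.499 0.428]
(0.54, 0.435, 0.224) [428. 211.]
(0.508, 0.39, 0.247) [393. 274.]
(0.505, 0.473, 0.247) [416. 168.]
(0.609, 0.4, 0.234) [479. 254.]
(0.603, 0.481, 0.234) [498. 169.]
(0.508, 0.39, 0.247) [295. 278.]
(0.505, 0.473, 0.247) [296. 319.]
(0.609, 0.4, 0.234) [232. 285.]
(0.603, 0.481, 0.234) [228. 325.]
hook_b_seat [([318.0, 124.0, 505.0, 254.0], 0.83), ([406.0, 282.0, 440.0, 311.0], 0.49)]
hook_b_seat [([271.0, 228.0, 302.0, 264.0], 0.7), ([222.0, 276.0, 298.0, 383.0], 0.68)]
basket_bar [([213.0, 109.0, 298.0, 314.0], 0.74)]
basket_bar [([330.0, 269.0, 396.0, 384.0], 0.62)]
```

Emit:
arm_command:
  newtons: 40
  steps:
    - {"slide":[0.01,0.001,0],"rot":[0,0,0],"grip":0.0}
    - {"slide":[0.02,0.002,0],"rot":[0,0,0],"grip":0.0}
    - {"slide":[0.023,0.002,0],"rot":[0,0,0],"grip":0.0}
    - {"slide":[0.023,0.002,0],"rot":[0,0,0],"grip":0.0}
    - {"slide":[0.023,0.002,0],"rot":[0,0,0],"grip":0.0}
    - {"slide":[0.023,0.002,0],"rot":[0,0,0],"grip":0.0}
    - {"slide":[0.017,0.002,0],"rot":[0,0,0],"grip":0.0}
    - {"slide":[0.006,0.001,0],"rot":[0,0,0],"grip":0.0}

```text
time: 46.8
ee_pos: [0.548, 0.435, 0.2343]
eef_rot: [0.676, 0.737, -0.0, 0.0]
ft_force: [0.4, 0.2, -3.5]
width: 0.0117
grip_force: 40.0
```

```bash
python3 - <<'E'
from w import *
for i in range(3): p=eyes.camera("wrist")
p=wl("x2.png");g=cv2.cvtColor(p["pixels"],cv2.COLOR_RGB2GRAY)
for X in ((.508,.432+.04,.247),(.508-.0,.39,.247),(.603,.481,.234),(.545,.475,.224)):
    u,v=proj(p,X,True);print(X,round(u),round(v))
# rows across the far prong in columns on either side of bar
u,v=map(round,proj(p,(.520,.473,.224),True));print(u,v,g[v-20:v+21:2,u].tolist())
u,v=map(round,proj(p,(.585,.479,.224),True));print(u,v,g[v-20:v+21:2,u].tolist())
print(eyes.look_for("hook_b_seat",p)[:2])
E
```

```text
t 47.0 tcp [0.546 0.436 0.235] q -0.61 w 0.0117 F [ 0.022 -0.296 -3.249] M [-0.028  0.084  0.014] g 39.99904453754425
(0.508, 0.472, 0.247) 203 168
(0.508, 0.39, 0.247) 201 279
(0.603, 0.481, 0.234) 347 164
(0.545, 0.475, 0.224) 262 162
226 162 [137, 135, 137, 136, 137, 129, 157, 143, 138, 163, 204, 164, 142, 111, 104, 103, 104, 97, 96, 97, 97]
318 161 [88, 79, 85, 84, 79, 72, 73, 90, 142, 167, 185, 159, 131, 140, 140, 143, 144, 141, 140, 145, 142]
[{'bbox': [190.2, 121.6, 355.5, 236.0], 'conf': 0.92}]
```

Emit:
arm_command:
  newtons: 40
  steps:
    - {"slide":[0,0,-0.01],"rot":[0,0,0],"grip":0.0}
    - {"slide":[0,0,-0.01],"rot":[0,0,0],"grip":0.0}
    - {"slide":[0,0,-0.01],"rot":[0,0,0],"grip":0.0}
    - {"slide":[0,0,-0.008],"rot":[0,0,0],"grip":0.0}
    - {"slide":[0,0,-0.004],"rot":[0,0,0],"grip":0.0}
    - {"slide":[0,0,-0.002],"rot":[0,0,0],"grip":0.0}
    - {"slide":[0,0,0],"rot":[0,0,0],"grip":0.0}
    - {"slide":[0,0,0],"rot":[0,0,0],"grip":0.0}

```text
time: 48.05
ee_pos: [0.5467, 0.4359, 0.1913]
eef_rot: [0.676, 0.737, 0.0, 0.0]
ft_force: [-0.2, -0.3, -3.0]
width: 0.0116
grip_force: 40.0
```

```bash
python3 w.py x3.png
```

```text
t 48.1 tcp [0.547 0.436 0.191] q -0.61 w 0.0112 F [-0.606  0.038 -3.783] M [-0.109  0.007  0.032] g 39.99907851219177
```

Emit:
arm_command:
  newtons: 40
  steps:
    - {"slide":[0,0,-0.001],"rot":[0,0,0],"grip":0.0}
    - {"slide":[0,0,-0.0005],"rot":[0,0,0],"grip":0.0}
    - {"slide":[0,0,0],"rot":[0,0,0],"grip":0.0}
    - {"slide":[0,0,0],"rot":[0,0,0],"grip":0.0}
    - {"slide":[0,0,0],"rot":[0,0,0],"grip":0.0}
    - {"slide":[0,0,0],"rot":[0,0,0],"grip":0.0}
    - {"slide":[0,0,0],"rot":[0,0,0],"grip":0.0}
    - {"slide":[0,0,0],"rot":[0,0,0],"grip":0.0}

```text
time: 49.1
ee_pos: [0.5467, 0.4359, 0.1899]
eef_rot: [0.676, 0.737, 0.0, 0.0]
ft_force: [-1.4, -1.8, 5.3]
width: 0.0114
grip_force: 40.0
```

```bash
python3 w.py x4.png
```

```text
t 49.15 tcp [0.547 0.436 0.19 ] q -0.61 w 0.0114 F [-1.822 -1.176  5.848] M [-0.318  0.395  0.066] g 40.001220703125
```

Seated. Release slowly and rise.

Emit:
arm_command:
  newtons: 10
  steps:
    - {"slide":[0,0,0.0003],"rot":[0,0,0],"grip":0.0}
    - {"slide":[0,0,0],"rot":[0,0,0],"grip":0.2}
    - {"slide":[0,0,0],"rot":[0,0,0],"grip":0.5}
    - {"slide":[0,0,0],"rot":[0,0,0],"grip":0.6}
    - {"slide":[0,0,0],"rot":[0,0,0],"grip":0.6}
    - {"slide":[0,0,0],"rot":[0,0,0],"grip":0.6}
    - {"slide":[0,0,0.02],"rot":[0,0,0],"grip":0.6}
    - {"slide":[0,0,0.04],"rot":[0,0,0],"grip":0.6}

```text
time: 50.15
ee_pos: [0.5458, 0.4353, 0.2486]
eef_rot: [0.676, 0.737, -0.002, -0.0]
ft_force: [0.4, 0.9, 0.1]
width: 0.0518
grip_force: 0.0
```

Emit:
arm_command:
  steps:
    - {"slide":[0,0,0.05],"rot":[0,0,0],"grip":0.6}
    - {"slide":[0,0,0.05],"rot":[0,0,0],"grip":0.6}
    - {"slide":[-0.05,0,0.03],"rot":[0,0,0],"grip":0.6}
    - {"slide":[-0.05,0,0],"rot":[0,0,0],"grip":0.6}
    - {"slide":[-0.05,0,0],"rot":[0,0,0],"grip":0.6}
    - {"slide":[0,0,0],"rot":[0,0,0],"grip":0.6}
    - {"slide":[0,0,0],"rot":[0,0,0],"grip":0.6}
    - {"slide":[0,0,0],"rot":[0,0,0],"grip":0.6}

```text
time: 51.15
ee_pos: [0.3978, 0.4354, 0.3793]
eef_rot: [0.676, 0.737, -0.0, 0.0]
ft_force: [0.2, 0.5, 0.1]
width: 0.0519
grip_force: 0.0
```

```bash
python3 - <<'E'
from w import *
p=wl("z1.png");a=eyes.camera("scene");q=eyes.camera("side");save(a,"z2.png");save(q,"z3.png")
for n in ("basket_bar","jar_1_mid","wash_bottle","parts_dish","beaker"):
  for m,c in (("w",p),("sc",a),("si",q)): print(n,m,[(np.round(d["bbox"]).tolist(),round(d["conf"],2)) for d in eyes.look_for(n,c)])
for c,s in reds(a): print("scene",c.round(1),atz(a,c,0.087))
for c,s in reds(q): print("side",c.round(1),atz(q,c,0.087))
# bar ends predicted if seated
t=np.radians(5.3);
for s in (-.0745,.0745):
    X=np.array([.547,.436,.238])+s*np.array([-np.sin(t),np.cos(t),0]);print("bar end",np.round(proj(p,X,True)),np.round(proj(a,X)),np.round(proj(q,X)))
E
```

```text
t 51.2 tcp [0.398 0.435 0.379] q -0.8 w 0.052 F [-0.488 -0.088  0.48 ] M [-0.099  0.084  0.004] g 0.0
basket_bar w [([323.0, 116.0, 388.0, 235.0], 0.64)]
basket_bar sc [([354.0, 178.0, 414.0, 235.0], 0.76)]
basket_bar si []
jar_1_mid w []
jar_1_mid sc [([246.0, 183.0, 263.0, 215.0], 0.64)]
jar_1_mid si [([282.0, 209.0, 297.0, 244.0], 0.95), ([184.0, 224.0, 224.0, 249.0], 0.34), ([270.0, 228.0, 300.0, 264.0], 0.19), ([284.0, 209.0, 297.0, 222.0], 0.16)]
wash_bottle w []
wash_bottle sc [([151.0, 182.0, 173.0, 226.0], 0.76)]
wash_bottle si [([223.0, 146.0, 244.0, 192.0], 0.8)]
parts_dish w []
parts_dish sc [([210.0, 233.0, 241.0, 259.0], 0.98)]
parts_dish si []
beaker w [([256.0, 291.0, 283.0, 308.0], 0.49)]
beaker sc [([272.0, 236.0, 293.0, 270.0], 0.72), ([151.0, 182.0, 176.0, 225.0], 0.24)]
beaker si [([177.0, 253.0, 210.0, 301.0], 0.62)]
scene [333.7  77.2] [-1.103 -0.065  0.087]
scene [164.  171.3] [ 0.553 -0.364  0.087]
scene [271.7 195.7] [0.534 0.077 0.087]
scene [253.6 187.7] [ 0.513 -0.001  0.087]
scene [158.2 190.7] [ 0.675 -0.301  0.087]
side [281.4 150.2] [ 0.565 -0.358  0.087]
side [230.1 153.2] [ 0.73  -0.328  0.087]
side [289.6 214.8] [ 0.527 -0.001  0.087]
side [251.9 231. ] [0.616 0.072 0.087]
side [284.  232.7] [0.538 0.074 0.087]
side [318.3 235.1] [0.455 0.077 0.087]
bar end [372. 240.] [362. 180.] [268. 268.]
bar end [383. 124.] [415. 189.] [269. 343.]
```

```bash
python3 -c "
from bench import order
print(order.close_job())"
```

```text
the job is handed in; nothing more can be done
None
```

I twisted all five jar caps: four were loose and now stand upright in the tray, and the tight one is on the mat; the basket then went level onto the empty stand's prongs without being set down, and the job is handed in.

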